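Put the clay stamps away in their cut-out blocks

ROBOT

A 6-joint arm with a two-finger parallel gripper is mounted at the origin on the work surface. World frame = base frame: x ahead of the robot, y to its left, z up, the work surface at z = 0. Lengths are in mm, angles in degrees, forces in N, time in s.
With the tool pointing down it reaches from about 300 to 850 mm from the base axis. Payload 4.2 kg.
Tool frame: the origin (TCP) lies midway between the tips of the shut fingers; the grasp point (between the pads) lies 19 mm behind it; z points along the fingers, y is the line along which they close (so a half turn about z gives the same grasp; the last joint's range is limited). The gripper opens to 91 mm and grips with 3 to 60 N. Pads are 32 mm wide; open, the fingers measure 118 mm over their backs; the gripper's body (76 mm by 178 mm) begins 60 mm behind the grasp point.
Start: joints at [70.13, 18.312, 89.639, -0, 72.044, -1.146], TCP at [184.587, 544.586, 182.376] pointing down, gripper open.
Joint ranges: [-177.97, 177.97], [-48.28, 115.42], [12.27, 149.76], [-77.06, 257.06], [2.81, 150.46], [-146.56, 146.56]. Speed limits (degrees/s): [147.25, 147.25, 180, 180, 180, 180].

INTERFACE

Orientations are given as [roll, pitch, yaw] about the fixed x, y, z axes, in that order (R = Rz(yaw) Ry(pitch) Rx(roll)).
In Python, from workcell import state, grab_frame, camera_model, job_done gives the robot as it stands.
- The arm moves only by the shell command python3 -m pendant 'ROWS' [OPENING] [FORCE]. ROWS is rows parted by semicolons, their numbers by spaces, 1 to 8 of them, each of 6 numbers: dx, dy, dz in mm, then a rotation vector rx, ry, rz in degrees; each row shifts and turns the commanded pose from where the row before left it, along the tool's axes as they then stand; what a row does not reach is not made up. A row lasts 1/10 s, in which the tool goes at most 50 mm and 8.59 degrees, less where a joint would pass 70% of its speed; a pose out of reach is approached as far as the arm can. OPENING is the finger opening in mm, set as the command begins (- or left out keeps the last). The fingers move at their own pace and stop on an object; FORCE is the grip in N (left out, the last holds). Time passes only in rows, so rows that do not move let the fingers close. It prints the time, the measured TCP pose, the force, the opening and the grip force at its end.
- state(): the state, without advancing time (a new reading comes with each control period).
- grab_frame(name): name is "scene" or "side" or "wrist"; returns the picture (384x512x3 uint8, blue, green, red); there is no depth.
- camera_model(name): a dict with "fx", "fy", "cx", "cy" (pixels), "T" (4x4, takes a point from camera to world coordinates). Camera axes: x right, y up, looking along -z (the intrinsics and any distortion apply to the point x, -y, -z); pixel columns grow to the right and rows downward; lengths in mm; the calibration is good to about 2 mm. The wrist camera is an equidistant fisheye: a pixel r from the principal point sees the ray r / f radians off the axis. A picture is of the moment at which its call begins: read the wrist's pose just before it. camera_model takes no time and is no camera call; for the wrist camera it gives the pose at the moment of the call.
- job_done(): hands the job in; it is judged then, once.
The state is a dict: "time_s": time; "qpos": joint angles; "qvel": joint speeds; "effort": joint torques, N m; "ee_pos": TCP position; "ee_rot": TCP orientation; "force": force on the tool from outside, world axes, zero at the start; "torque": the same for the moment, N m; "gripper_width": finger opening in mm; "gripper_force": force on a finger pad.
Only numpy, scipy, OpenCV 4.12 (cv2) and the standard library are available. Lean on these libraries where they do the work, as an engineer would, in place of code of your own. Each camera call takes 0.05 s, during which the arm holds its last target. There are 200 camera calls.

TASK

Tidy the pottery bench: put the disc, bar, cross and triangle clay stamps away, each lying flat and fully down, handle up, in the block whose cut-out has its own outline. Leave the square stamp, which has no block, and the glaze jar standing where they are.

Things in the scene. Friction and masses are not known exactly. Their poses are not given: they have to be found in the camera images.
- disc_stamp: Wooden clay stamp with a round base 56 mm across. Base 16 mm thick; on it, over the origin, a flat upright handle 40 mm long (along x) and 16 mm thick (along y), top 46 mm above the underside. Origin: centre of the underside; z up. Reddish-brown wood, about 60 g, loose.
- bar_stamp: Wooden clay stamp with an oblong base 90 mm (x) by 26 mm (y). Base 16 mm thick; on it, over the origin, a flat upright handle 40 mm long (along x) and 16 mm thick (along y), top 46 mm above the underside. Origin: centre of the underside; z up. Reddish-brown wood, about 60 g, loose.
- cross_stamp: Wooden clay stamp with a plus-shaped base: two bars 70 by 24 mm crossing in the middle, along x and y. Base 16 mm thick; on it, over the origin, a flat upright handle 40 mm long (along x) and 16 mm thick (along y), top 46 mm above the underside. Origin: centre of the underside; z up. Reddish-brown wood, about 60 g, loose.
- triangle_stamp: Wooden clay stamp with an equilateral triangular base of 64 mm sides, origin under its centroid, one corner pointing to +x (37 mm from the origin). Base 16 mm thick; on it, over the origin, a flat upright handle 40 mm long (along x) and 16 mm thick (along y), top 46 mm above the underside. Origin: centre of the underside; z up. Reddish-brown wood, about 60 g, loose.
- square_stamp: Wooden clay stamp with a square base 56 by 56 mm; it has no block and stays where it is. Base 16 mm thick; on it, over the origin, a flat upright handle 40 mm long (along x) and 16 mm thick (along y), top 46 mm above the underside. Origin: centre of the underside; z up. Reddish-brown wood, about 60 g, loose.
- disc_block: Square storage block, 88 by 88 mm, with a round cut-out 68 mm across. Cut-out 12 mm deep with straight walls and dark floor 4 mm above the table; 6 mm play on each side of its stamp. Grey, 16 mm high, fixed. Origin: on the table, under the middle of the cut-out; z up.
- bar_block: Oblong storage block, 120 mm (x) by 56 mm (y), with an oblong cut-out 102 mm (x) by 38 mm (y). Cut-out 12 mm deep with straight walls and dark floor 4 mm above the table; 6 mm play on each side of its stamp. Grey, 16 mm high, fixed. Origin: on the table, under the middle of the cut-out; z up.
- cross_block: Square storage block, 100 by 100 mm, with a plus-shaped cut-out, two slots 82 by 36 mm crossing in the middle, along x and y. Cut-out 12 mm deep with straight walls and dark floor 4 mm above the table; 6 mm play on each side of its stamp. Grey, 16 mm high, fixed. Origin: on the table, under the middle of the cut-out; z up.
- triangle_block: Storage block 92 mm (x, from -34 to +58) by 102 mm (y), with an equilateral triangular cut-out of 85 mm sides, one corner pointing to +x (49 mm from the origin). Cut-out 12 mm deep with straight walls and dark floor 4 mm above the table; 6 mm play on each side of its stamp. Grey, 16 mm high, fixed. Origin: on the table, under the middle of the cut-out; z up.
- glaze_jar: Small closed glaze jar with a white lid, 56 mm across, 45 mm high, loose, 0.15 kg; a bystander. Origin: centre of the underside.
Things that resemble listed ones, but are neither listed nor needed, are in the scene too. Leave any green look-alike of the triangle_stamp alone.

How it is judged:
By the outcome, as a careful person would: the job done as asked, in the order asked, and still so for the second after the job is handed in, with the robot touching nothing.
It also fails if it takes over 128 s, if anything falls off the work surface, if the arm or the gripper's body presses on something with over 40 N, if the wrist force passes 120 N, or if a joint passes its speed limit or range.

## Working session

There is one attempt and no reset: what is moved stays moved. The work goes in short steps, Python scripts to look and compute and a shell command to move; the robot and the scene stay as the last step left them, time stands still between calls to the robot, and variables do not carry over. Pictures are saved under pics/ and viewed, at most 14 in all, crops included, and the job is handed in when it is done.

```bash
ls; mkdir -p pics
python3 - <<'E'
from workcell import *
import cv2,numpy as np
for n in ["scene","side","wrist"]:
    cv2.imwrite(f"pics/{n}0.png",cv2.resize(grab_frame(n),(800,600),interpolation=cv2.INTER_CUBIC))
    m=camera_model(n);print(n,{k:(np.round(v,3).tolist()) for k,v in m.items() if k!='name'} if 1 else 0)
s=state();print(s)
E
```

```text
pics
scene {'fx': 387.803, 'fy': 387.803, 'cx': 249.528, 'cy': 189.148, 'T': [[0.104, -0.82, 0.563, 1078.55], [0.995, 0.089, -0.054, -63.561], [-0.006, 0.566, 0.825, 915.876], [0.0, 0.0, 0.0, 1.0]]}
side {'fx': 374.741, 'fy': 374.741, 'cx': 250.011, 'cy': 189.88, 'T': [[0.908, 0.273, -0.318, 64.161], [-0.419, 0.616, -0.667, -810.556], [0.014, 0.739, 0.674, 884.885], [0.0, 0.0, 0.0, 1.0]]}
wrist {'fx': 297.319, 'fy': 297.319, 'cx': 254.191, 'cy': 191.237, 'T': [[0.321, -0.913, -0.251, 113.723], [0.947, 0.309, 0.086, 567.927], [-0.001, -0.265, 0.964, 383.151], [0.0, 0.0, 0.0, 1.0]]}
{'time_s': 0.15, 'qpos': array([ 7.01304073e+01,  1.83439203e+01,  8.96902277e+01,  2.04467538e-04,
        7.20429546e+01, -1.14611656e+00]), 'qvel': array([ 0.00921163, -0.15787978, -0.13576551,  0.05784845,  0.04604978,
       -0.00895308]), 'effort': array([-3.09946163e-04, -4.12771332e+01, -2.32152307e+01,  7.27020646e-02,
        4.32894879e-02, -8.73734348e-05]), 'ee_pos': array([184.43435845, 544.17945353, 181.70731519]), 'ee_rot': array([-1.79922917e+02, -1.73660310e-03,  1.61276460e+02]), 'force': array([ 0.10473048, -0.44944897, -0.49270479]), 'torque': array([ 0.00195692, -0.05331557,  0.00463565]), 'gripper_force': 0.0, 'gripper_width': 90.70126223052183}
```

View pics/scene0.png

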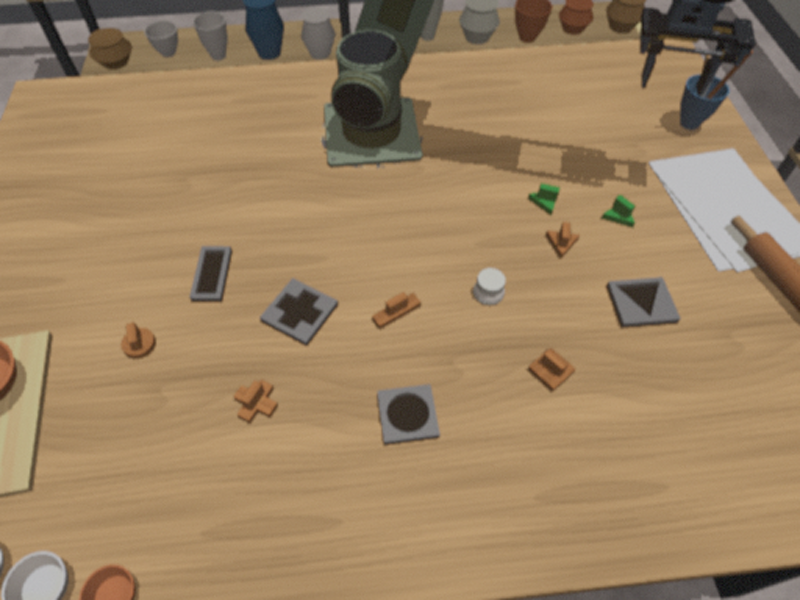

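View pics/side0.png

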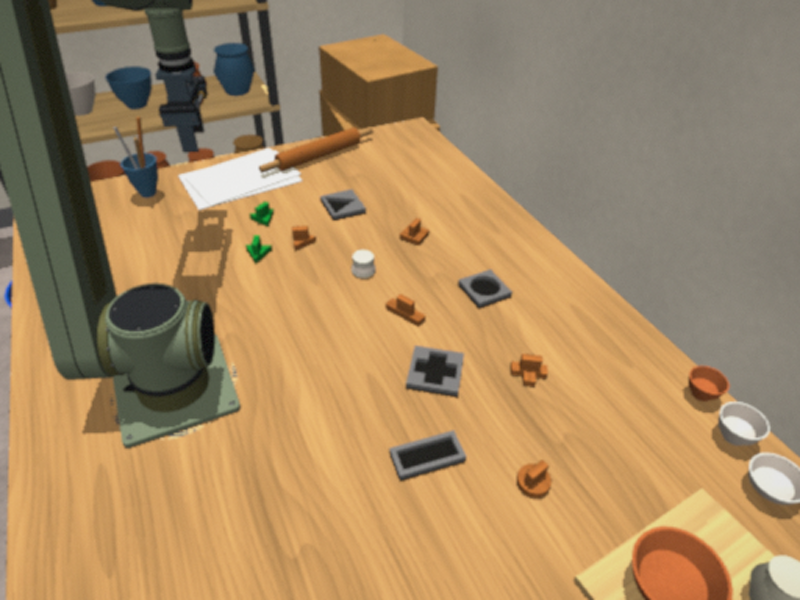

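Scene view shows disc stamp (138,341), bar stamp (397,308), cross (256,400), triangle (563,239), square (552,369) and jar (490,285). The blocks are bar (211,273), cross (299,311), disc (408,413) and triangle (643,301), with green look-alikes at (545,197) and (620,211). The side view shows the same layout. I'll triangulate these for rough positions and make an enlarged crop.

```bash
cat > h.py <<'E'
import numpy as np,cv2
from workcell import *
from scipy.spatial.transform import Rotation as R
def project(n,m,P):
    P=np.atleast_2d(P).astype(float);T=np.array(m['T']);c=(P-T[:3,3])@T[:3,:3]
    X=np.c_[c[:,0],-c[:,1],-c[:,2]]
    if n=='wrist':
        r=np.hypot(X[:,0],X[:,1])+1e-9;th=np.arctan2(r,X[:,2]);u=X[:,:2]/r[:,None]*th[:,None]
    else: u=X[:,:2]/X[:,2:]
    return u*[m['fx'],m['fy']]+[m['cx'],m['cy']]
def ray(n,m,uv):
    a=(np.array(uv,float)-[m['cx'],m['cy']])/[m['fx'],m['fy']]
    if n=='wrist':
        t=np.hypot(*a);d=np.r_[a/(t+1e-9)*np.sin(t),np.cos(t)]
    else: d=np.r_[a,1]
    d=d*[1,-1,-1];T=np.array(m['T']);d=T[:3,:3]@d
    return T[:3,3],d/np.linalg.norm(d)
def tri(rays):
    A=sum(np.eye(3)-np.outer(d,d) for o,d in rays);b=sum((np.eye(3)-np.outer(d,d))@o for o,d in rays)
    p=np.linalg.solve(A,b);return p,[np.linalg.norm(np.cross(p-o,d)) for o,d in rays]
def onz(r,z): o,d=r;return o+d*(z-o[2])/d[2]
E
python3 - <<'E'
from h import *
S=dict(disc=(138,341),bar=(397,308),cross=(256,400),tri=(563,239),square=(552,369),jar=(490,285),Bbar=(211,273),Bcross=(299,311),Bdisc=(408,413),Btri=(643,301))
D=dict(disc=(535,480),bar=(406,310),cross=(529,368),tri=(302,237),square=(415,231),jar=(363,264),Bbar=(428,454),Bcross=(435,371),Bdisc=(485,288),Btri=(343,204))
ms,md=camera_model('scene'),camera_model('side')
for k in S:
    p,e=tri([ray('scene',ms,np.array(S[k])*.64),ray('side',md,np.array(D[k])*.64)]);print(k,p.round(),np.round(e,1))
im=cv2.imread('pics/scene0.png');c=cv2.resize(im,(512,384),interpolation=cv2.INTER_AREA)
hsv=cv2.cvtColor(c,cv2.COLOR_BGR2HSV)
for k in S:
    u,v=(np.array(S[k])*.64).astype(int);print(k,hsv[v,u],hsv[v+6,u-3], 'table',hsv[v+30,u])
cv2.imwrite('pics/sc1.png',cv2.resize(im[180:440,100:440],(785,600),interpolation=cv2.INTER_CUBIC))
E
```

```text
disc [ 507. -449.    8.] [1.2 1.2]
bar [489.   5.  10.] [1.2 1.2]
cross [ 640. -242.    8.] [0.1 0.1]
tri [366. 341.  13.] [0. 0.]
square [636. 251.  11.] [1.8 1.8]
jar [462. 178.  17.] [0.5 0.5]
Bbar [ 370. -332.    5.] [0.3 0.3]
Bcross [ 470. -169.    2.] [0.6 0.6]
Bdisc [688.   1.   5.] [0.5 0.5]
Btri [517. 450.   4.] [0.1 0.1]
disc [ 15 153  85] [ 13 149 130] table [ 16 107 170]
bar [ 14 144  94] [ 14 150 134] table [ 17 105 167]
cross [ 12 144  87] [ 13 149 127] table [ 17 102 185]
tri [ 14 149 103] [ 13 147 128] table [ 17 105 170]
square [ 13 145  79] [ 14 143 153] table [ 17 100 187]
jar [ 30   8 190] [ 14  29 114] table [ 16 104 171]
Bbar [16 88 55] [ 9 73 56] table [ 17 104 171]
Bcross [14 74 52] [12 72 53] table [ 16 104 166]
Bdisc [11 76 54] [15 78 52] table [ 17 102 173]
Btri [14 79 55] [  0   4 122] table [ 17 102 175]
```

View pics/sc1.png

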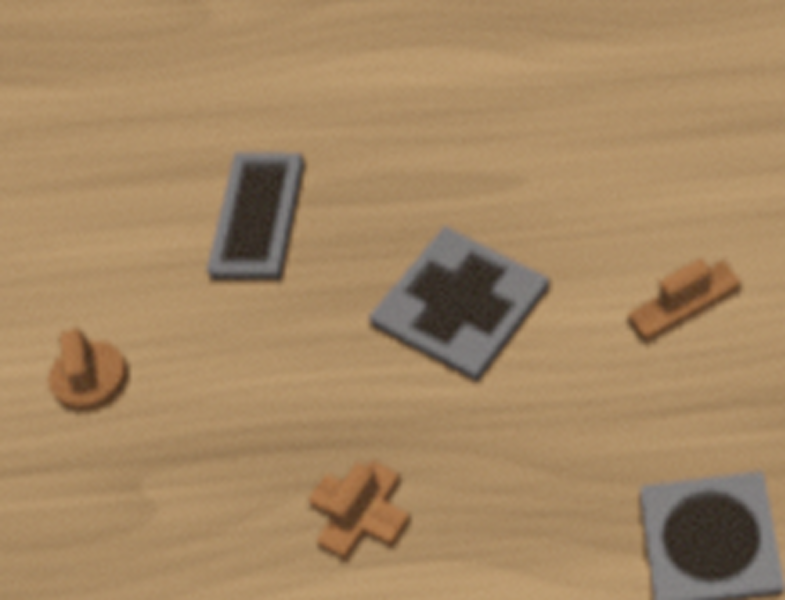

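View pics/wrist0.png

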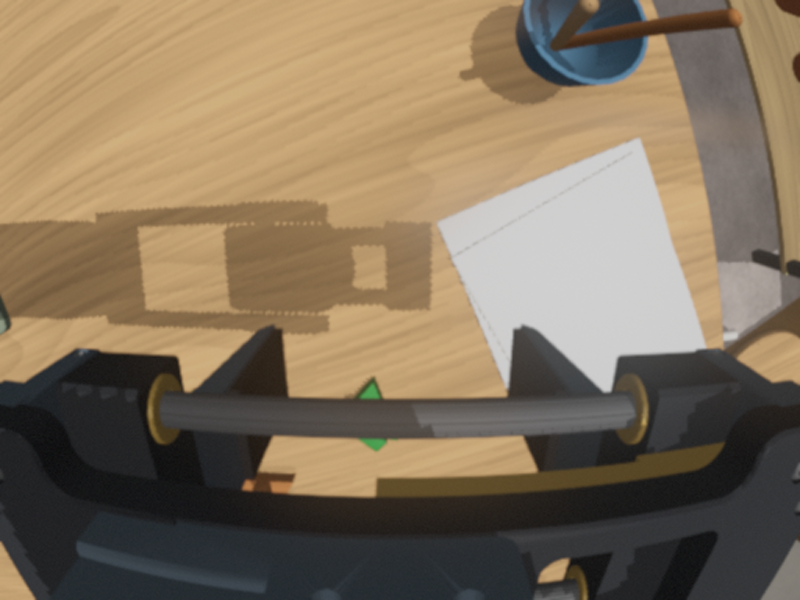

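The crop shows the bar, cross and disc blocks and the disc, cross and bar stamps; colour separates them well. The wrist view is mostly blocked below by the gripper. Next I fit full poses (x, y, z, yaw) to the silhouettes in both fixed views.

```bash
cat > fit.py <<'E'
from h import *
from scipy.optimize import minimize
def box(a,b,z0,z1): return [np.array([[x,y,z] for x in(-a/2,a/2) for y in(-b/2,b/2) for z in(z0,z1)],float)]
def prism(poly,z0,z1): return [np.array([[x,y,z] for x,y in poly for z in(z0,z1)],float)]
H=box(40,16,16,46);t=np.radians(np.arange(0,360,10))
T3=lambda r:[(r*np.cos(a),r*np.sin(a)) for a in np.radians([0,120,240])]
M=dict(disc=prism(np.c_[28*np.cos(t),28*np.sin(t)],0,16)+H,bar=box(90,26,0,16)+H,cross=box(70,24,0,16)+box(24,70,0,16)+H,
 tri=prism(T3(36.95),0,16)+H,square=box(56,56,0,16)+H,Bdisc=box(88,88,0,16),Bbar=box(120,56,0,16),Bcross=box(100,100,0,16),
 Btri=prism([(-34,-51),(-34,51),(58,-51),(58,51)],0,16))
def mask(im,k):
    h=cv2.cvtColor(im,cv2.COLOR_BGR2HSV).astype(int);b=im.astype(int)
    if k[0]=='B': return (h[...,1]<92)&(h[...,2]<150)
    return (h[...,1]>126)&(h[...,0]<=16)
SS=6
def render(n,m,parts,p,x0,y0,w):
    im=np.zeros((w*SS,w*SS),np.uint8);c,s=np.cos(p[3]),np.sin(p[3])
    for P in parts:
        W=np.c_[P[:,0]*c-P[:,1]*s+p[0],P[:,0]*s+P[:,1]*c+p[1],P[:,2]+p[2]]
        u=(project(n,m,W)-[x0,y0]+.5)*SS-.5
        cv2.fillPoly(im,[np.round(cv2.convexHull(u.astype(np.float32))*16).astype(np.int32)],255,shift=4)
    return cv2.resize(im,(w,w),interpolation=cv2.INTER_AREA)/255.
def fit(k,views,p0,yaws,freez=True):
    """views: list of (name,model,img)"""
    d=[]
    for n,m,im in views:
        c=project(n,m,[p0[0],p0[1],15])[0];w=int(2*np.ceil(110*m['fx']/np.linalg.norm(np.array(m['T'])[:3,3]-np.r_[p0[:2],0])))
        w=max(w,40);x0,y0=(c-w/2).astype(int);x0=min(max(x0,0),512-w);y0=min(max(y0,0),384-w)
        mk=mask(im[y0:y0+w,x0:x0+w],k).astype(np.uint8)
        nn,lab,st,ce=cv2.connectedComponentsWithStats(mk);q=c-[x0,y0]
        i=1+min(range(nn-1),key=lambda i:np.hypot(*(ce[i+1]-q))-(0.05*st[i+1,4] if st[i+1,4]>30 else -99))
        mk=(lab==i).astype(np.float64)
        if k[0]=='B':
            f=cv2.findContours(mk.astype(np.uint8),cv2.RETR_EXTERNAL,cv2.CHAIN_APPROX_NONE)[0];mm=np.zeros_like(mk,np.uint8);cv2.drawContours(mm,f,-1,1,-1);mk=mm.astype(float)
        d.append((n,m,x0,y0,w,cv2.GaussianBlur(mk,(0,0),.7)))
    def cost(p):
        p=p if freez else np.r_[p[:2],p0[2],p[2]]
        return sum(np.abs(cv2.GaussianBlur(render(n,m,M[k],p,x0,y0,w),(0,0),.7)-mk).sum()/mk.sum() for n,m,x0,y0,w,mk in d)+(.0003*(p[2]-p0[2])**2)*0
    out=[]
    for y in yaws:
        s=np.r_[p0[:2],p0[2],y] if freez else np.r_[p0[:2],y]
        st=np.array([8,8,6,.25] if freez else [8,8,.25]);sim=np.vstack([s]+[s+np.eye(len(s))[i]*st[i] for i in range(len(s))])
        r=minimize(cost,s,method='Nelder-Mead',options=dict(initial_simplex=sim,xatol=.05,fatol=1e-4,maxiter=400))
        out.append((r.fun,r.x))
    out.sort(key=lambda o:o[0]);return out
E
python3 - <<'E'
from fit import *
P0=dict(disc=(507,-449),bar=(489,5),cross=(640,-242),tri=(366,341),square=(636,251),Bbar=(370,-332),Bcross=(470,-169),Bdisc=(688,1),Btri=(517,450))
V=[(n,camera_model(n),grab_frame(n)) for n in('scene','side')]
for k,p in P0.items():
    per=360 if 'tri' in k.lower() else 180
    if k in('Bcross','Bdisc'): per=90
    o=fit(k,V,(*p,0),np.radians(np.arange(0,per,30)))
    for c,x in [o[0]]+[q for q in o[1:] if abs(np.sin((q[1][3]-o[0][1][3])*180/per))>.1][:1]: print(k,round(c,3),x[:3].round(1),np.degrees(x[3]).round(1))
E
```

```text
disc 1.009 [ 506.  -450.5   -4.9] 201.1
disc 1.021 [ 5.072e+02 -4.480e+02 -1.000e-01] 28.2
bar 0.987 [486.4   4.5  -6.8] 121.4
cross 0.96 [ 631.4 -247.   -18.9] 145.9
cross 0.996 [ 636.2 -245.3   -7.6] 58.7
tri 0.991 [359.3 343.8 -11.4] 342.1
tri 1.112 [358.5 343.6 -11.8] 104.8
square 0.967 [631.8 250.8  -6.2] 35.5
square 1.009 [628.5 253.2 -11.5] 125.4
Bbar 0.178 [ 367.5 -332.4   -3.7] -6.3
Bcross 0.128 [ 468.7 -169.2   -4.3] -36.2
Bdisc 0.167 [ 6.873e+02 -5.000e-01 -3.000e+00] 1.5
Btri 0.192 [527.7 450.   -5.2] 178.6
Btri 0.194 [503.7 451.3  -5.7] 358.3
```

Blocks fit well. The stamp mask needs fixing, so I'll look at saturation values around one stamp.

Run:
```python
from fit import *
n='scene';im=grab_frame(n);im2=grab_frame('side')
h=cv2.cvtColor(cv2.GaussianBlur(im,(0,0),.6),cv2.COLOR_BGR2HSV)
print(h[206:234:1,75:102,1][::2]);print(h[206:234,75:102,2][::2]);print(h[206:234,75:102,0][::2])
```

```text
[[102 102 101 101 101 104 109 111 114 121 124 114 106 103 103 103 103 101
  102 103 103 103 103 103 102 103 103]
 [101 102 103 103 105 116 130 139 143 146 146 138 122 113 108 107 106 106
  106 103 103 104 104 104 103 101 101]
 [101 101 103 101 103 118 134 143 144 144 144 146 145 136 134 132 133 132
  128 121 111 106 102 103 104 104 103]
 [102 102 101 101 105 114 131 142 143 143 145 149 150 145 146 148 145 144
  143 143 138 128 115 107 103 102 103]
 [104 103 103 105 115 127 136 143 143 141 146 150 147 141 146 149 147 145
  145 146 146 144 138 121 107 105 103]
 [100 102 105 116 134 144 146 145 144 145 145 148 149 149 151 151 150 147
  145 143 144 147 145 138 119 107 105]
 [100 102 116 134 140 144 146 144 147 146 147 145 150 151 149 149 146 145
  144 148 146 145 148 145 124 108 105]
 [104 110 124 137 143 143 145 147 150 151 152 150 145 143 148 152 149 145
  145 145 143 147 147 141 120 107 103]
 [102 107 118 135 142 146 145 145 145 145 149 144 143 145 150 151 145 146
  147 147 147 147 144 126 110 104 104]
 [103 103 105 116 132 144 149 144 147 147 149 149 148 148 146 145 147 145
  148 149
[... 2570 characters left out ...]
  15 17 17]
 [17 17 16 14 13 13 14 13 14 14 14 13 13 14 14 13 13 13 13 13 14 13 14 13
  15 17 17]
 [17 16 15 14 14 14 13 13 13 13 13 14 13 13 13 14 14 13 13 14 14 13 13 14
  16 16 16]
 [17 17 15 14 14 14 14 14 13 13 13 13 14 14 13 13 13 14 13 13 13 14 14 15
  16 17 17]
 [17 16 16 15 14 14 14 14 14 13 13 13 13 13 13 13 14 14 14 14 14 15 16 16
  16 16 17]
 [17 17 17 16 16 15 13 13 13 13 14 14 14 13 13 13 14 14 14 15 15 16 16 16
  17 16 17]
 [17 17 17 17 17 16 15 15 15 14 14 13 14 15 14 14 15 15 16 16 17 17 17 16
  16 16 16]
 [17 17 16 17 16 16 17 17 17 17 16 17 17 17 17 17 17 17 17 17 16 17 16 16
  17 17 16]
 [17 16 17 17 17 16 17 16 16 17 17 16 16 17 17 17 16 17 17 17 17 16 16 16
  17 17 17]]
```

```bash
python3 - <<'E'
s=open('fit.py').read()
s=s.replace("    return (h[...,1]>126)&(h[...,0]<=16)","""    f=cv2.GaussianBlur(im,(0,0),.7).astype(float);a=f[...,1]/f[...,2]   # G/R
    md=np.median(a);lo=np.percentile(a,4);return (a<(md+lo)/2)""")
open('fit.py','w').write(s)
E
cat > run.py <<'E'
from fit import *
P0=dict(disc=(507,-449),bar=(489,5),cross=(640,-242),tri=(366,341),square=(636,251))
V=[(n,camera_model(n),np.mean([grab_frame(n) for _ in range(3)],0).astype(np.uint8)) for n in('scene','side')]
for n,m,im in V: cv2.imwrite(f'{n}.png',im)
for k,p in P0.items():
  for vv in (V,V[:1],V[1:]):
    per=360 if 'tri' in k.lower() else 180
    o=fit(k,vv,(*p,0),np.radians(np.arange(0,per,30)),len(vv)>1)
    for c,x in [o[0]]+[q for q in o[1:] if abs(np.sin((q[1][-1]-o[0][1][-1])*180/per))>.1][:1]: print(k,round(c,3),x[:-1].round(1),np.degrees(x[-1]).round(1))
E
python3 run.py
```

```text
disc 0.288 [ 507.1 -447.9   -4.1] 24.7
disc 0.31 [ 5.070e+02 -4.479e+02 -4.000e-01] 178.1
disc 0.16 [ 507.7 -448.1] 24.8
disc 0.164 [ 507.8 -449.4] 169.9
disc 0.128 [ 506.7 -446.3] 160.4
disc 0.129 [ 506.6 -446.1] 168.4
bar 0.321 [488.1   5.3  -3.6] 115.9
bar 0.141 [491.1   3.3] 121.1
bar 0.153 [486.5   4.4] 114.4
cross 0.25 [ 639.2 -243.4   -3.3] 146.6
cross 0.342 [ 639.3 -243.2   -1.4] 57.2
cross 0.097 [ 640.4 -243.2] 147.5
cross 0.122 [ 640.  -243.3] 57.0
cross 0.152 [ 637.3 -243.5] 144.5
cross 0.211 [ 638.1 -243.5] 58.6
tri 0.266 [363.5 341.5  -3.7] 344.2
tri 0.4 [362.7 342.   -3.7] 224.2
tri 0.094 [368.  338.4] 343.5
tri 0.206 [367.7 339. ] 224.0
tri 0.081 [361.7 340.5] 345.9
tri 0.125 [361.7 339.7] 109.4
square 0.249 [632.1 251.3  -3.2] 35.9
square 0.371 [633.1 250.2  -0.9] 123.5
square 0.079 [634.6 248.4] 35.4
square 0.13 [634.2 249.1] 125.5
square 0.151 [630.1 250.9] 37.7
square 0.216 [631.5 251. ] 128.8
```

Both views now agree on the stamps, and all bottoms fit at the same level as the blocks, so everything stands on the table. Now I move towards the disc stamp.

```bash
cat > go.py <<'E'
# usage: go.py x y z [yaw]   prints tool-axis shift then turn
import sys
from h import *
a=list(map(float,sys.argv[1:]));s=state();Rc=R.from_euler('xyz',s['ee_rot'],degrees=True)
d=Rc.inv().apply(np.array(a[:3])-s['ee_pos']);print('shift',d.round(1),'rows>=',np.ceil(np.linalg.norm(d)/50))
if len(a)>3:
    Rt=R.from_euler('xyz',[180,0,a[3]],degrees=True);print('turn',np.degrees((Rc.inv()*Rt).as_rotvec()).round(1))
print('pos',s['ee_pos'].round(1),s['ee_rot'].round(1),'t',round(s['time_s'],2),'q6',s['qpos'][5].round(1))
E
python3 go.py 507 -448 135 25
python3 -m pendant '-30 -40 0 0 0 0;-30 -40 0 0 0 0;-30 -40 0 0 0 0;-30 -40 0 0 0 0;-30 -40 0 0 0 0;-30 -40 0 0 0 0;-30 -40 0 0 0 0;-30 -40 0 0 0 0' 60
```

```text
shift [-624.  -836.5   47.3] rows>= 21.0
turn [  0.   -0.  136.3]
pos [184.6 544.6 182.4] [180.    0.  161.3] t 0.65 q6 -1.1
time_s: 1.45
ee_pos: [309.4, 162.8, 182.7]
ee_rot: [179.9, 0.1, 161.3]
force: [1.2, -0.1, -0.1]
gripper_width: 60.1
gripper_force: 0.0
```

```bash
python3 -m pendant '-30 -40 0 0 0 0;-30 -40 0 0 0 0;-30 -40 0 0 0 0;-30 -40 0 0 0 0;-30 -40 0 0 0 0;-30 -40 0 0 0 0;-30 -40 0 0 0 0;-30 -40 0 0 0 0'; python3 go.py 507 -448 135 25
```

```text
time_s: 2.25
ee_pos: [434.0, -217.9, 182.5]
ee_rot: [180.0, 0.0, 161.2]
force: [1.5, 0.9, 0.6]
gripper_width: 60.0
gripper_force: 0.0
shift [-143.1 -194.4   47.6] rows>= 5.0
turn [1.000e-01 0.000e+00 1.362e+02]
pos [ 434.  -217.9  182.5] [180.    0.  161.2] t 2.25 q6 -99.3
```

```bash
python3 -m pendant '-28 -38 10 0 0 0;-28 -38 10 0 0 0;-28 -38 10 0 0 0;-28 -38 8 0 0 0;-28 -38 8 0 0 0;0 0 0 0 0 8.5;0 0 0 0 0 8.5;0 0 0 0 0 8.5'
python3 -m pendant '0 0 0 0 0 8.5;0 0 0 0 0 8.5;0 0 0 0 0 8.5;0 0 0 0 0 8.5;0 0 0 0 0 8.5;0 0 0 0 0 8.5;0 0 0 0 0 8.5;0 0 0 0 0 8.5'
python3 -m pendant '0 0 0 0 0 8.5;0 0 0 0 0 8.5;0 0 0 0 0 8.5;0 0 0 0 0 8.5;0 0 0 0 0 8.5;0 0 0 0 0 0'
cat > look.py <<'E'
# look.py tag : one wrist picture with its camera model, saved
import sys,pickle
from h import *
t=sys.argv[1];m=camera_model('wrist');im=grab_frame('wrist');pickle.dump((m,im),open(t+'.pkl','wb'))
cv2.imwrite(f'pics/{t}.png',cv2.resize(im,(800,600),interpolation=cv2.INTER_CUBIC))
E
python3 look.py w_disc1
```

```text
time_s: 3.05
ee_pos: [505.2, -441.0, 135.6]
ee_rot: [180.0, -0.1, 135.4]
force: [-0.5, 0.3, -0.4]
gripper_width: 59.9
gripper_force: 0.0
time_s: 3.85
ee_pos: [505.3, -440.5, 136.2]
ee_rot: [-180.0, -0.0, 67.4]
force: [0.2, -0.5, 0.3]
gripper_width: 59.9
gripper_force: 0.0
time_s: 4.45
ee_pos: [505.3, -440.5, 136.2]
ee_rot: [-180.0, -0.0, 25.3]
force: [-0.7, -1.0, 0.2]
gripper_width: 59.6
gripper_force: 0.0
```

View pics/w_disc1.png

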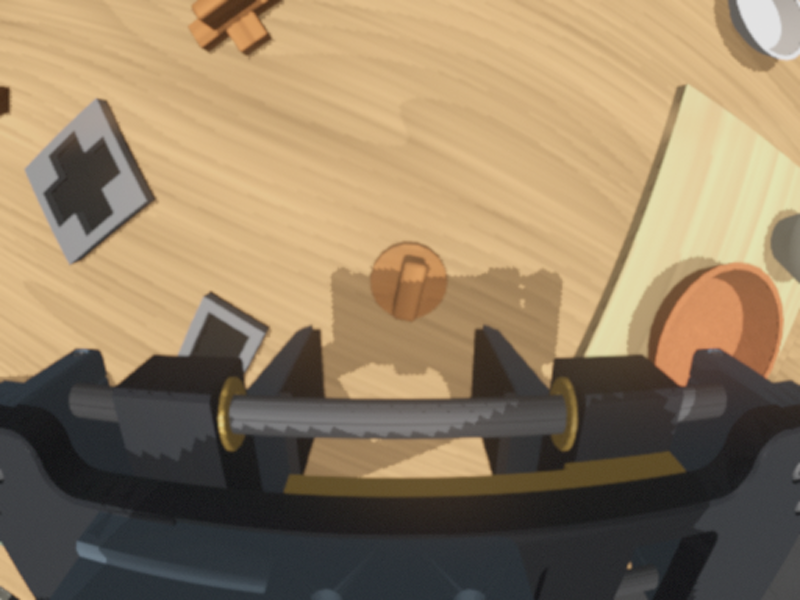

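The disc stamp shows at (408,281) with its handle top spanning (416,257)–(406,295), leaning right, so handle yaw is about 10°. The bar block is at (225,335) and the cross block at (90,182). I'll fit and check against the picked pixel.

```bash
cat > wfit.py <<'E'
# wfit.py kind x y yawdeg tag...  : fit with wrist views; z fixed to 0, then free when several views
import sys,pickle
from fit import *
k=sys.argv[1];x,y,w=map(float,sys.argv[2:5]);V=[('wrist',)+pickle.load(open(t+'.pkl','rb')) for t in sys.argv[5:]]
ys=np.radians([w,w+20,w-20])
for f in ([False,True] if len(V)>1 else [False]):
    c,p=fit(k,V,(x,y,0),ys,f)[0];print(k,'cost',round(c,3),p[:-1].round(1),'yaw',np.degrees(p[-1]).round(1))
E
cat > px.py <<'E'
# px.py tag z u v [u v...] : view pixels (800x600) -> world at z
import sys,pickle
from h import *
m,im=pickle.load(open(sys.argv[1]+'.pkl','rb'));z=float(sys.argv[2]);a=np.array(list(map(float,sys.argv[3:]))).reshape(-1,2)
for q in a: print(q,onz(ray('wrist',m,(q+.5)*.64-.5),z).round(1))
E
python3 wfit.py disc 507 -448 10 w_disc1; python3 px.py w_disc1 46 404 256 428 258 418 297 394 293 411 276;python3 px.py w_disc1 16 408 281
```

```text
disc cost 0.026 [ 506.9 -448.8] yaw -54.3
[404. 256.] [ 528.  -434.8   46. ]
[428. 258.] [ 533.5 -449.2   46. ]
[418. 297.] [ 507.5 -454.7   46. ]
[394. 293.] [ 503.3 -439.5   46. ]
[411. 276.] [ 518.2 -444.5   46. ]
[408. 281.] [ 508.3 -447.8   16. ]
```

```bash
python3 -m pendant '0 0 20 0 0 5;0 0 20 0 0 5;0 0 0 0 0 5;0 0 0 0 0 0';python3 look.py w_disc2; python3 wfit.py disc 507 -448 10 w_disc1 w_disc2; python3 wfit.py disc 507 -448 10 w_disc2
```

```text
time_s: 4.9
ee_pos: [505.1, -440.2, 95.5]
ee_rot: [-179.9, 0.0, 10.4]
force: [0.1, -0.6, 0.4]
gripper_width: 59.9
gripper_force: 0.0
disc cost 0.082 [ 507.  -448.7] yaw 7.3
disc cost 0.054 [ 506.1 -449.2   -5.2] yaw 13.3
disc cost 0.047 [ 507.5 -448.7] yaw 12.9
```

```bash
python3 -m pendant '0 0 0 0 0 -2.5'; python3 go.py 507 -448.8 20 13
```

```text
time_s: 5.05
ee_pos: [505.7, -440.8, 96.9]
ee_rot: [179.9, -0.0, 13.0]
force: [0.8, 0.7, -0.3]
gripper_width: 60.1
gripper_force: 0.0
shift [-0.6  8.  76.9] rows>= 2.0
turn [ 0.1 -0.   0. ]
pos [ 505.7 -440.8   96.9] [179.9  -0.   13. ] t 5.05 q6 34.9
```

```bash
python3 -m pendant '0 8 0 0 0 0;0 0 30 0 0 0;0 0 30 0 0 0;0 0 17 0 0 0;0 0 0 0 0 0' 50 && python3 look.py w_disc3
```

```text
time_s: 5.55
ee_pos: [505.8, -447.6, 16.7]
ee_rot: [-179.8, 0.2, 12.8]
force: [-0.3, -0.5, 0.3]
gripper_width: 50.1
gripper_force: 0.0
```

```bash
python3 -m pendant '0 0 0 0 0 0;0 0 0 0 0 0;0 0 0 0 0 0;0 0 0 0 0 0;0 0 0 0 0 0' 10 15
```

```text
time_s: 6.1
ee_pos: [507.3, -448.4, 19.8]
ee_rot: [180.0, -0.0, 12.8]
force: [-0.0, -0.6, -0.4]
gripper_width: 12.5
gripper_force: 0.0
```

```bash
python3 look.py w_disc4; python3 go.py 507 -449 20 13
```

```text
shift [-0.3  0.6 -0.4] rows>= 1.0
turn [ 0.  -0.  -0.2]
pos [ 507.2 -448.3   19.6] [180.   -0.   12.8] t 6.15 q6 34.8
```

View pics/w_disc4.png

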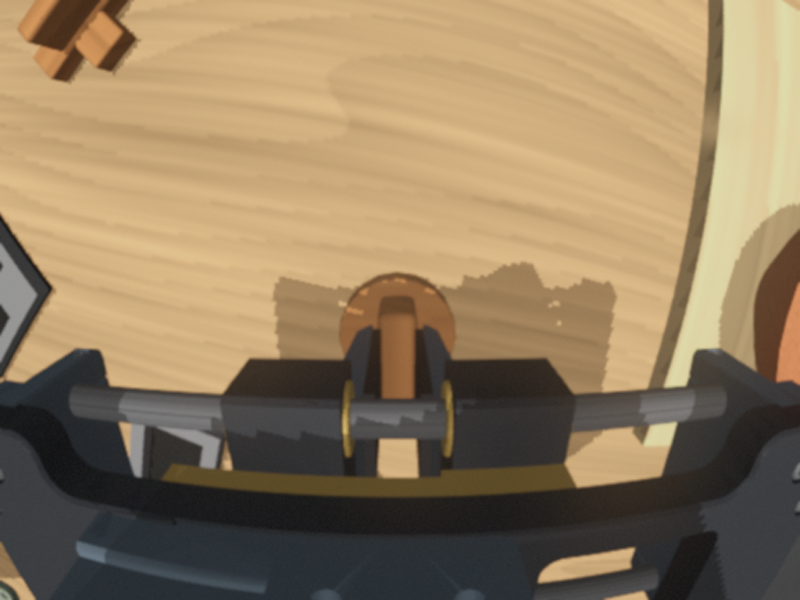

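The handle (398,345) sits nicely between the fingers. I'll check the grip reading and lift slightly.

```bash
python3 -m pendant '0 0 0 0 0 0;0 0 0 0 0 0;0 0 0 0 0 0' 4 25; python3 -m pendant '0 0 -20 0 0 0;0 0 -20 0 0 0;0 0 0 0 0 0';python3 look.py w_disc5
```

```text
time_s: 6.45
ee_pos: [507.1, -448.3, 19.2]
ee_rot: [-180.0, 0.0, 12.8]
force: [-0.2, -0.3, 0.5]
gripper_width: 4.0
gripper_force: 0.0
time_s: 6.75
ee_pos: [508.8, -449.8, 62.3]
ee_rot: [179.7, -0.2, 12.8]
force: [0.5, -0.4, 1.0]
gripper_width: 4.1
gripper_force: 0.0
```

View pics/w_disc5.png

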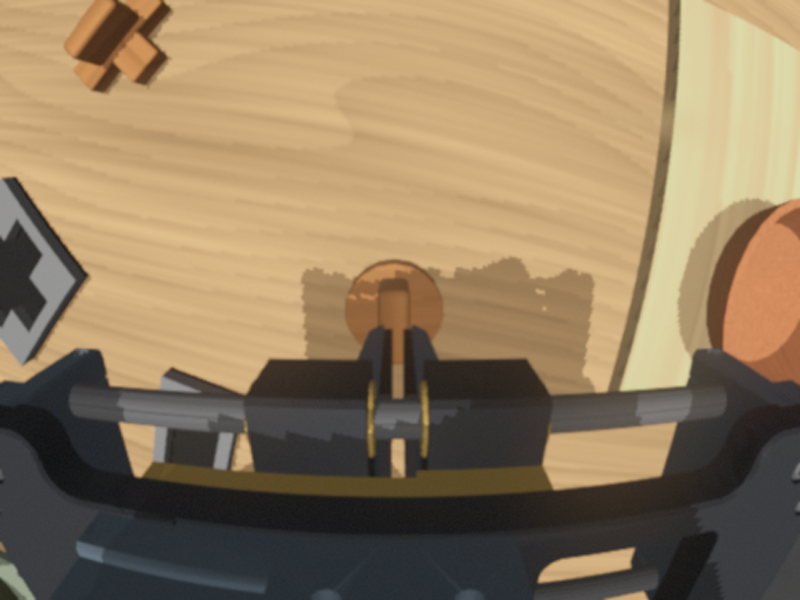

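The fingers closed on nothing (4 mm). The handle end shows at (398,297) in the earlier view and (394,278) here. I'll triangulate it from these views to see how high the stamp really stands.

Run:
```python
from h import *
import pickle
L=lambda t:pickle.load(open(t+'.pkl','rb'))[0]
def T(name,pts):
    rs=[ray('wrist',L(t),(np.array(p)+.5)*.64-.5) for t,p in pts];p,e=tri(rs);print(name,p.round(1),np.round(e,1))
T('handle front end',[('w_disc1',(416,257)),('w_disc4',(398,297))])
T('disc front edge',[('w_disc1',(410,242)),('w_disc4',(398,272))])
for t in('w_disc1','w_disc4','w_disc5'):
    m=L(t);print(t,np.array(m['T'])[:3,3].round(1))
    for P in [(507,-449,46),(507,-449,16),(507,-449,4)]: print(P,((project('wrist',m,[P])[0]+.5)/.64-.5).round())
m=L('w_disc4')
c,s=np.cos(np.radians(13)),np.sin(np.radians(13))
for z in(46,30): print('handle ends',z,[((project('wrist',m,[[507+a*c,-449+a*s,z]])[0]+.5)/.64-.5).round().tolist() for a in(20,-20)])
print('tcp',((project('wrist',m,[[507.2,-448.3,19.6]])[0]+.5)/.64-.5).round())
cv2.imwrite('pics/side1.png',cv2.resize(grab_frame('side')[230:350,280:440],(800,600),interpolation=cv2.INTER_CUBIC))
```

```text
handle front end [ 526.7 -445.    17.6] [0.3 0.3]
disc front edge [ 526.3 -443.5  -42.3] [1.6 1.6]
w_disc1 [ 573.5 -409.1  337.7]
(507, -449, 46) [410. 294.]
(507, -449, 16) [409. 283.]
(507, -449, 4) [408. 279.]
w_disc4 [ 580.6 -432.3  221.2]
(507, -449, 46) [397. 363.]
(507, -449, 16) [398. 338.]
(507, -449, 4) [398. 329.]
w_disc5 [ 581.3 -433.   263.9]
(507, -449, 46) [394. 331.]
(507, -449, 16) [394. 314.]
(507, -449, 4) [394. 308.]
handle ends 46 [[397.0, 316.0], [398.0, 406.0]]
handle ends 30 [[397.0, 305.0], [398.0, 389.0]]
tcp [396. 340.]
```

View pics/side1.png

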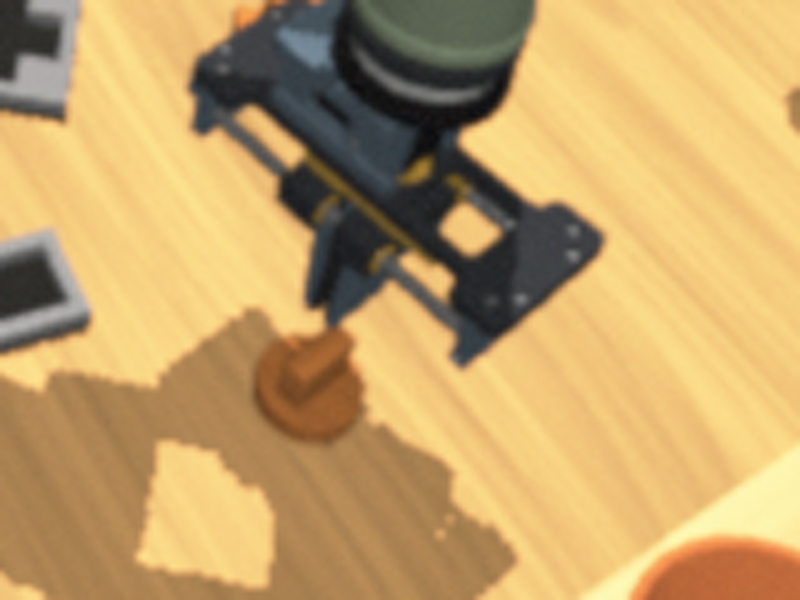

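The fingertips (330,320) hang above and behind the stamp (305,385). I'll compare where the side camera should see the reported TCP.

Run:
```python
from h import *
m=camera_model('side');s=state();print(s['ee_pos'],s['gripper_width'])
for p in [s['ee_pos'],s['ee_pos']+[0,0,30],(507,-449,0),(507,-449,46)]: print(np.round(p,1),((project('side',m,[p])[0]-[280,230]+.5)*5-.5).round())
mm=camera_model('scene');print('scene tcp',project('scene',mm,[s['ee_pos']])[0])
cv2.imwrite('pics/scene1.png',cv2.resize(grab_frame('scene')[160:280,40:200],(800,600),interpolation=cv2.INTER_CUBIC))
p=project('scene',mm,[s['ee_pos'],s['ee_pos']+[0,0,30]]);print(((p-[40,160]+.5)*5-.5).round())
```

```text
[ 507.09597181 -448.26937088   59.2047995 ] 3.824001678920596
[ 507.1 -448.3   59.2] [329. 332.]
[ 507.1 -448.3   89.2] [340. 298.]
[ 507 -449    0] [309. 395.]
[ 507 -449   46] [325. 348.]
scene tcp [ 81.27449183 208.43816335]
[[208. 244.]
 [187. 213.]]
```

View pics/scene1.png

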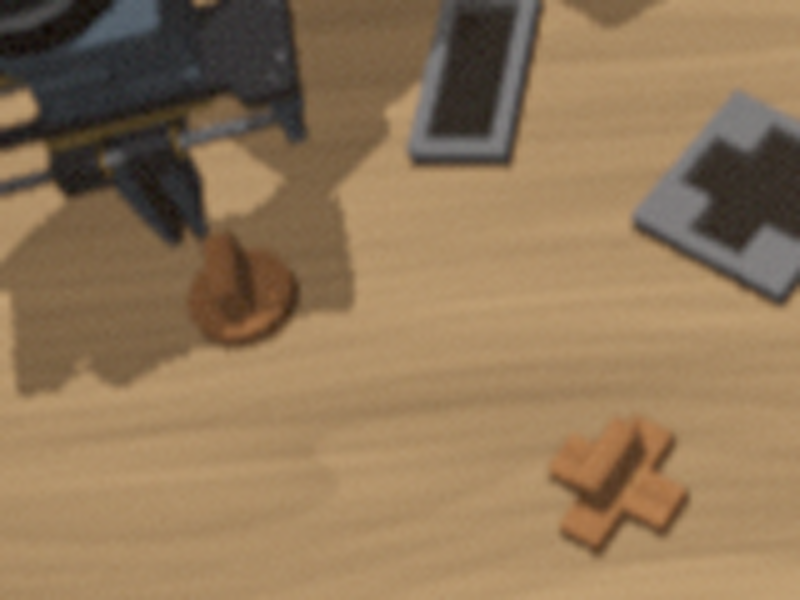

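Run:
```python
from h import *
ms,md=camera_model('scene'),camera_model('side')
f=lambda s,d:tri([ray('scene',ms,(np.array(s)+.5)/5-.5+[40,160]),ray('side',md,(np.array(d)+.5)/5-.5+[280,230])])
for n,s,d in [('tip',(192,241),(332,322)),('handle top rear end',(220,233),(345,337)),('handle top front end',(234,290),(298,378)),('base bottom right',(296,300),(330,440))]: p,e=f(s,d);print(n,p.round(1),np.round(e,1))
```

```text
tip [ 508.5 -450.6   68.3] [2.9 2.9]
handle top rear end [ 507.  -448.4   61.5] [7.8 7.8]
handle top front end [ 504.1 -447.5   12.7] [4.8 4.8]
base bottom right [ 504.4 -448.3  -26.1] [19.5 19.5]
```

The visible tips seem higher relative to the stamp than reported. I'll take two wrist views with a wide sideways baseline to pin the stamp's height in the tool's own frame.

```bash
python3 -m pendant '0 40 -20 0 0 0;0 40 -20 0 0 0;0 0 0 0 0 0;0 0 0 0 0 0;0 0 0 0 0 0' 60; python3 look.py b1; python3 -m pendant '0 -50 0 0 0 0;0 -50 0 0 0 0;0 -50 0 0 0 0;0 0 0 0 0 0;0 0 0 0 0 0;0 0 0 0 0 0'; python3 look.py b2
python3 wfit.py disc 507 -449 13 b1 b2; python3 wfit.py disc 507 -449 13 b1;python3 wfit.py disc 507 -449 13 b2
python3 - <<'E'
import cv2,numpy as np
a=cv2.imread('pics/b1.png');b=cv2.imread('pics/b2.png')
print(a.shape)
cv2.imwrite('pics/b12.png',np.hstack([a[150:450,150:550],b[150:450,250:650]]))
E
```

```text
time_s: 7.4
ee_pos: [523.8, -524.6, 97.2]
ee_rot: [-179.8, 0.1, 12.8]
force: [0.3, 0.1, -0.8]
gripper_width: 41.1
gripper_force: 0.0
time_s: 8.05
ee_pos: [492.2, -380.5, 99.5]
ee_rot: [179.9, -0.0, 12.8]
force: [0.2, -0.6, -0.3]
gripper_width: 59.9
gripper_force: 0.0
disc cost 0.149 [ 506.9 -448.7] yaw 18.5
disc cost 0.116 [ 507.  -448.7   -3.3] yaw 14.3
disc cost 0.062 [ 507.  -448.7] yaw 35.0
disc cost 0.076 [ 506.5 -449. ] yaw -22.1
(600, 800, 3)
```

View pics/b12.png

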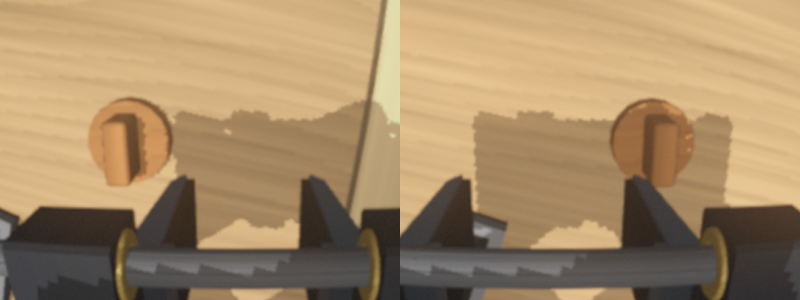

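In b1 (left) the base centre is at full-view (280,288) and handle top centre (267,304). In b2 (right) they are at (502,290) and (516,304).

Run:
```python
from h import *
import pickle
L=lambda t:pickle.load(open(t+'.pkl','rb'))[0]
def T(name,pts):
    rs=[ray('wrist',L(t),(np.array(p)+.5)*.64-.5) for t,p in pts];p,e=tri(rs);print(name,p.round(1),np.round(e,1))
T('handle top',[('b1',(267,304)),('b2',(516,304))])
T('base top',[('b1',(280,288)),('b2',(502,290))])
for t in('b1','b2'):
    m=L(t)
    for P in [(507,-449,46),(507,-449,16)]: print(t,P,((project('wrist',m,[P])[0]+.5)/.64-.5).round())
s=state();print(s['ee_pos'])
# two-finger tips seen in w_disc4/5 vs predicted
```

```text
handle top [ 508.2 -449.4   42.3] [0.3 0.3]
base top [ 508.2 -448.5    7.2] [0.3 0.3]
b1 (507, -449, 46) [264. 307.]
b1 (507, -449, 16) [277. 294.]
b2 (507, -449, 46) [516. 308.]
b2 (507, -449, 16) [505. 295.]
[ 492.1664401  -380.97136586   99.38470424]
```

Camera heights agree with the description (top ≈42–46), so the fingers should have met the handle. I'll go down again, check, and take one composite of all three cameras before closing.

```bash
python3 go.py 507.3 -449 60 13.5;  python3 -m pendant '0 35 20 0 0 0;0 35 20 0 0 0;0 0 0 0 0 0;0 0 0 0 0 0' 50; python3 go.py 507.3 -449 20 13.5
```

```text
shift [-0.3 69.7 39.4] rows>= 2.0
turn [ 0.1 -0.  -0.7]
pos [ 492.2 -381.    99.4] [179.9  -0.   12.8] t 8.1 q6 38.4
time_s: 8.5
ee_pos: [506.6, -449.3, 57.9]
ee_rot: [-179.9, 0.1, 12.7]
force: [0.3, 0.3, 0.4]
gripper_width: 49.9
gripper_force: 0.0
shift [ 0.7 -0.1 37.9] rows>= 1.0
turn [-0.1  0.1 -0.8]
pos [ 506.6 -449.3   57.9] [-1.799e+02  1.000e-01  1.270e+01] t 8.5 q6 34.8
```

```bash
python3 -m pendant '0 0 20 0 0 0;0 0 20 0 0 0;0 0 0 0 0 0;0 0 0 0 0 0'; python3 -m pendant '0 0 0 0 0 0;0 0 0 0 0 0;0 0 0 0 0 0;0 0 0 0 0 0' 19
cat > comp.py <<'E'
# comp.py tag x y [half] : side | scene | wrist crops in one picture
import sys
from h import *
t=sys.argv[1];x,y=map(float,sys.argv[2:4]);h=int(sys.argv[4]) if len(sys.argv)>4 else 32;o=[]
for n in('side','scene','wrist'):
    m=camera_model(n);im=grab_frame(n)
    if n!='wrist':
        c=project(n,m,[(x,y,25)])[0].astype(int);x0=min(max(c[0]-h,0),511-2*h);y0=min(max(c[1]-h,0),383-2*h);print(n,x0,y0,'scale',400/2/h);im=im[y0:y0+2*h,x0:x0+2*h]
        o.append(cv2.resize(im,(400,400),interpolation=cv2.INTER_CUBIC))
    else: o.append(cv2.resize(im[100:300,150:350],(400,400),interpolation=cv2.INTER_CUBIC));print('wrist crop 150 100 scale 2')
cv2.imwrite(f'pics/{t}.png',cv2.resize(np.vstack([np.hstack(o[:2]),np.hstack([o[2],np.zeros_like(o[0])])])[:600],(800,600)))
E
python3 comp.py c1 507 -449
```

```text
time_s: 8.9
ee_pos: [507.4, -448.1, 20.1]
ee_rot: [180.0, -0.0, 12.8]
force: [0.5, 0.0, -0.2]
gripper_width: 49.7
gripper_force: 0.0
time_s: 9.3
ee_pos: [507.3, -448.5, 19.9]
ee_rot: [180.0, -0.0, 12.8]
force: [-0.0, 0.6, -0.5]
gripper_width: 21.3
gripper_force: 0.0
side 311 271 scale 6.25
scene 53 183 scale 6.25
wrist crop 150 100 scale 2
```

View pics/c1.png

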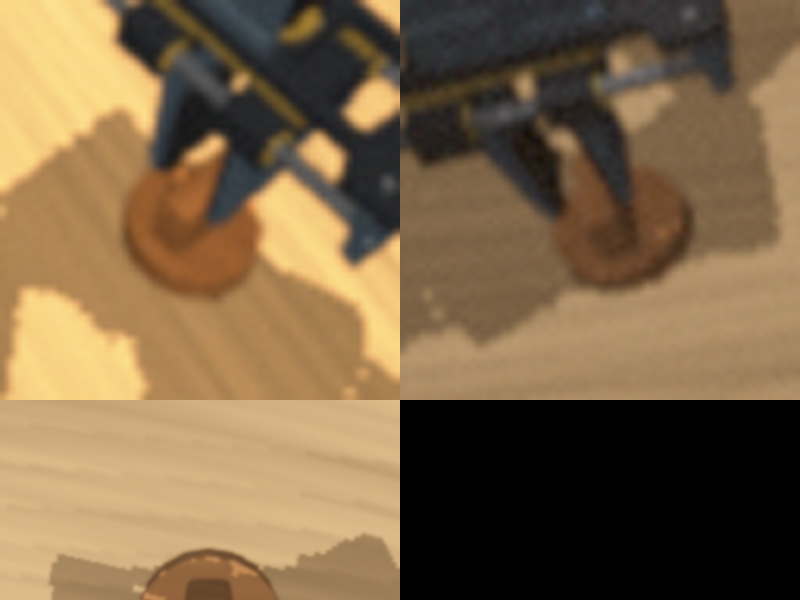

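The fingers straddle the handle properly in both views. Closing in small steps while watching the readings.

```bash
for i in 1 2 3; do python3 -m pendant '0 0 0 0 0 0;0 0 0 0 0 0' 8 40 | egrep 'pos|force|width' | tr '\n' ' '; echo; done; python3 -c "
from h import *
s=state();print(s['gripper_width'],s['gripper_force'])"
```

```text
ee_pos: [507.1, -448.3, 19.3] force: [-0.4, -0.5, -0.1] gripper_width: 8.3 gripper_force: 0.0 
ee_pos: [507.1, -448.3, 19.2] force: [0.1, -0.2, -0.5] gripper_width: 8.1 gripper_force: 0.0 
ee_pos: [507.1, -448.3, 19.3] force: [0.1, -0.8, 0.1] gripper_width: 8.0 gripper_force: 0.0 
7.958698957021988 0.0
```

```bash
python3 - <<'E'
from h import *
ms,md=camera_model('scene'),camera_model('side')
f=lambda s,d:tri([ray('scene',ms,(np.array(s)+.5)/6.25-.5+[53,183]),ray('side',md,(np.array(d)+.5)/6.25-.5+[311,271])])
for n,s,d in [('near tip',(155,214),(216,221)),('far tip',(228,205),(163,166)),('handle +x top end L',(184,205),(225,140))]: p,e=f(s,d);print(n,p.round(1),np.round(e,1))
E
python3 comp.py c2 507 -449
python3 - <<'E'
import cv2,numpy as np
from workcell import *
a=cv2.imread('pics/c2.png')[:400]
w=cv2.resize(grab_frame('wrist')[150:300,180:330],(400,400),interpolation=cv2.INTER_CUBIC)
cv2.imwrite('pics/c3.png',cv2.resize(np.hstack([a,w]),(800,267),interpolation=cv2.INTER_AREA))
E
```

```text
near tip [ 509.1 -463.5   29.5] [6. 6.]
far tip [ 505.6 -433.4   27.2] [7.1 7.1]
handle +x top end L [ 521.3 -442.9   52.2] [4.6 4.6]
side 311 271 scale 6.25
scene 53 183 scale 6.25
wrist crop 150 100 scale 2
```

View pics/c3.png

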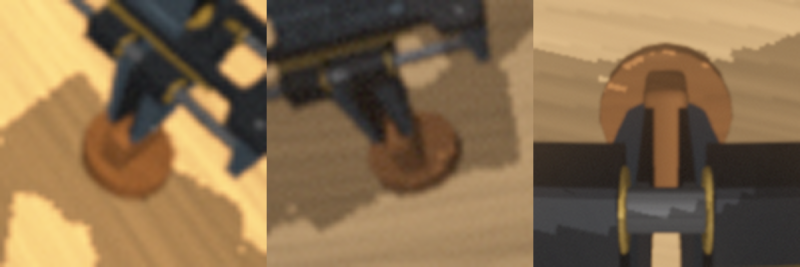

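The fingers closed to 8 mm without contact, although they appear around the handle. From the tip spacing in the wrist picture (155 view px for 60 mm → about 180 mm away, not 214) the real tips sit well above the reported TCP. I'll open and go down in small steps, watching the force.

```bash
python3 -m pendant '0 0 0 0 0 0;0 0 0 0 0 0;0 0 0 0 0 0;0 0 0 0 0 0' 40 25 |egrep 'pos|force'; python3 -m pendant '0 0 3 0 0 0;0 0 3 0 0 0;0 0 0 0 0 0;0 0 0 0 0 0' |egrep 'pos|force'
```

```text
ee_pos: [507.1, -448.3, 19.3]
force: [0.4, 0.7, -0.4]
gripper_force: 0.0
ee_pos: [507.0, -448.2, 13.0]
force: [0.1, 1.4, -0.1]
gripper_force: 0.0
```

```bash
python3 -m pendant '0 0 0 0 0 0;0 0 0 0 0 0;0 0 0 0 0 0' 8 20 |egrep 'pos|force|width'; python3 -m pendant '0 0 0 0 0 0;0 0 0 0 0 0;0 0 0 0 0 0' |egrep 'pos|force|width'
```

```text
ee_pos: [507.2, -448.3, 13.4]
force: [0.4, 0.1, 0.2]
gripper_width: 18.9
gripper_force: 0.0
ee_pos: [507.1, -448.3, 13.4]
force: [0.3, 0.1, 0.3]
gripper_width: 15.1
gripper_force: 20.0
```

At reported z 13.4 it gripped (15.1 mm, 20 N), so only now do the tips reach the handle's top. I'll open and go deeper for a better hold, still watching the force.

```bash
python3 -m pendant '0 0 0 0 0 0;0 0 0 0 0 0;0 0 0 0 0 0' 36 |egrep 'pos|force'; python3 -m pendant '0 0 3 0 0 0;0 0 3 0 0 0;0 0 0 0 0 0;0 0 0 0 0 0' |egrep 'pos|force';python3 -m pendant '0 0 3 0 0 0;0 0 0 0 0 0;0 0 0 0 0 0' |egrep 'pos|force'
```

```text
ee_pos: [507.1, -448.3, 13.3]
force: [-0.2, -0.4, 0.3]
gripper_force: 0.0
ee_pos: [507.0, -448.2, 7.0]
force: [-0.6, -0.8, -0.4]
gripper_force: 0.0
ee_pos: [507.0, -448.2, 4.2]
force: [-0.3, -0.0, 0.5]
gripper_force: 0.0
```

```bash
python3 -m pendant '0 0 3 0 0 0;0 0 0 0 0 0;0 0 0 0 0 0' |egrep 'pos|force';python3 -m pendant '0 0 3 0 0 0;0 0 0 0 0 0;0 0 0 0 0 0' |egrep 'pos|force'; python3 -m pendant '0 0 3 0 0 0;0 0 0 0 0 0;0 0 0 0 0 0' |egrep 'pos|force'
```

```text
ee_pos: [507.1, -448.2, 1.2]
force: [0.7, -0.5, 0.9]
gripper_force: 0.0
ee_pos: [507.0, -448.2, -1.9]
force: [0.4, 0.6, 0.0]
gripper_force: 0.0
ee_pos: [507.0, -448.2, -4.9]
force: [-0.5, 0.4, 1.1]
gripper_force: 0.0
```

```bash
python3 -m pendant '0 0 0 0 0 0;0 0 0 0 0 0;0 0 0 0 0 0;0 0 0 0 0 0;0 0 0 0 0 0;0 0 0 0 0 0' 8 25; python3 -m pendant '0 0 -20 0 0 0;0 0 -40 0 0 0;0 0 -45 0 0 0;0 0 0 0 0 0'; python3 look.py g1; python3 go.py 688 -0.5 100 13
```

```text
time_s: 14.15
ee_pos: [507.1, -448.3, -4.6]
ee_rot: [180.0, -0.0, 12.8]
force: [0.5, 0.6, -0.6]
gripper_width: 15.8
gripper_force: 25.0
time_s: 14.55
ee_pos: [510.5, -451.4, 107.7]
ee_rot: [179.4, -0.5, 12.8]
force: [-0.2, -0.9, -0.5]
gripper_width: 16.1
gripper_force: 25.0
shift [ 274.  -398.7    2.9] rows>= 10.0
turn [ 0.4 -0.3 -0.2]
pos [ 508.9 -449.9  104.2] [179.6  -0.3  12.8] t 14.6 q6 34.8
```

Disc stamp is held (16.1 mm, 25 N). Now to the disc block, stopping about 100 mm short to measure it with the wrist camera.

```bash
sed -i "s/        i=1+min.*/        i=lab[int(round(q[1])),int(round(q[0]))] or 1+min(range(nn-1),key=lambda i:np.hypot(*(ce[i+1]-q))-(0.05*st[i+1,4] if st[i+1,4]>30 else -99))/" fit.py
python3 -m pendant '19 -44 0 0 0 0;19 -44 0 0 0 0;19 -44 0 0 0 0;19 -44 0 0 0 0;19 -44 0 0 0 0;19 -44 0 0 0 0;19 -44 0 0 0 0;19 -44 0 0 0 0' |egrep 'pos|force|width'
python3 -m pendant '19 -44 0 0 0 0;0 0 0 0 0 0;0 0 0 0 0 0;0 0 0 0 0 0' |egrep 'pos|force|width'; python3 look.py bd1; python3 wfit.py Bdisc 687.3 -0.5 1.5 bd1; python3 go.py 687.3 -0.5 60 13
```

```text
ee_pos: [576.4, -69.3, 98.7]
force: [0.7, 0.7, -0.6]
gripper_width: 15.9
gripper_force: 25.0
ee_pos: [585.5, -25.2, 99.4]
force: [-0.4, -1.0, -2.1]
gripper_width: 15.7
gripper_force: 25.0
Bdisc cost 1.06 [698.3   8.2] yaw -5.8
shift [104.7  -2.2  39.5] rows>= 3.0
turn [-0.   0.1 -0.3]
pos [585.7 -25.6  99.7] [-1.80e+02  1.00e-01  1.27e+01] t 15.85 q6 73.7
```

```bash
sed -i "s/    if k\[0\]=='B': return.*/    if k[0]=='B': return (h[...,1]<60)|(h[...,2]<80) if WR else (h[...,1]<92)\&(h[...,2]<150)/; s/^SS=6/SS=6;WR=False/" fit.py; sed -i "s/^from fit import \*/from fit import *\nimport fit as F;F.WR=True/" wfit.py
python3 wfit.py Bdisc 687.3 -0.5 1.5 bd1
python3 - <<'E'
from h import *
import pickle
m,im=pickle.load(open('bd1.pkl','rb'));h=cv2.cvtColor(im,cv2.COLOR_BGR2HSV)
c=project('wrist',m,[(687,0,16)])[0].astype(int);print(c);print(h[c[1],c[0]-80:c[0]+80:5].tolist())
E
```

```text
Bdisc cost 0.011 [ 6.876e+02 -3.000e-01] yaw 1.7
[251  80]
[[18, 100, 209], [17, 99, 209], [18, 99, 212], [17, 100, 206], [17, 99, 209], [18, 97, 213], [17, 96, 216], [15, 24, 188], [17, 10, 181], [9, 19, 137], [15, 67, 84], [17, 61, 83], [16, 61, 80], [16, 56, 78], [15, 54, 76], [15, 48, 75], [15, 48, 74], [13, 48, 74], [16, 52, 73], [15, 48, 74], [14, 58, 75], [13, 58, 79], [14, 61, 79], [13, 56, 87], [13, 10, 174], [9, 10, 174], [18, 94, 224], [18, 94, 226], [18, 94, 225], [18, 94, 222], [18, 97, 221], [18, 96, 222]]
```

The wrist fit is excellent: the disc block is at (687.6, −0.3). Going over it and down.

```bash
python3 -m pendant '35 -1 10 0 0 0;35 -1 10 0 0 0;35 0 20 0 0 0;0 0 30 0 0 0;0 0 0 0 0 0;0 0 0 0 0 0;0 0 0 0 0 0'; python3 go.py 687.6 -0.3 1 13
```

```text
time_s: 16.55
ee_pos: [688.8, -0.1, 32.1]
ee_rot: [180.0, -0.1, 12.7]
force: [-0.5, 0.0, 0.3]
gripper_width: 15.8
gripper_force: 25.0
shift [-1.3 -0.1 31.1] rows>= 1.0
turn [ 0.  -0.1 -0.3]
pos [ 6.888e+02 -1.000e-01  3.210e+01] [ 1.80e+02 -1.00e-01  1.27e+01] t 16.55 q6 76.3
```

```bash
python3 -m pendant '-1 0 10 0 0 0;0 0 8 0 0 0;0 0 6 0 0 0;0 0 4 0 0 0;0 0 2 0 0 0;0 0 0 0 0 0;0 0 0 0 0 0'
```

```text
time_s: 17.25
ee_pos: [687.5, 0.7, 0.5]
ee_rot: [180.0, -0.0, 12.8]
force: [-0.9, 0.2, -0.2]
gripper_width: 15.8
gripper_force: 25.0
```

```bash
python3 -m pendant '0 0 1 0 0 0;0 0 0 0 0 0;0 0 0 0 0 0' | egrep 'force:|pos'; python3 -m pendant '0 0 0 0 0 0;0 0 0 0 0 0;0 0 0 0 0 0' 40 | egrep 'pos|width'; python3 -m pendant '0 0 -20 0 0 0;0 0 -45 0 0 0;0 0 -45 0 0 0;0 0 0 0 0 0;0 0 0 0 0 0;0 0 0 0 0 0' | egrep 'pos'; python3 look.py d_done; python3 wfit.py disc 687.6 -.3 13 d_done; sed -i 's/(x,y,0),ys/(x,y,float(__import__("os").environ.get("Z","0"))),ys/' wfit.py; Z=4 python3 wfit.py disc 687.6 -.3 13 d_done; python3 go.py 488 4.5 105 117
```

```text
ee_pos: [687.4, 0.7, -0.5]
force: [1.1, 0.2, -0.6]
gripper_force: 25.0
ee_pos: [687.4, 0.7, -0.5]
gripper_width: 36.8
ee_pos: [686.3, 0.7, 108.1]
disc cost 0.051 [ 6.862e+02 -2.000e-01] yaw 12.6
disc cost 0.045 [6.873e+02 1.000e-01] yaw 13.2
shift [-192.3  -47.6    3.2] rows>= 4.0
turn [-2.000e-01  1.000e-01 -1.042e+02]
pos [686.1   0.7 107.6] [-180.     0.2   12.8] t 18.5 q6 76.3
```

Disc is seated at (687.3, 0.1), fitting best with z=4. Next is the bar stamp.

```bash
python3 -m pendant '-48 -12 0 0 0 0;-48 -12 0 0 0 0;-48 -12 0 0 0 0;-48 -12 0 0 0 0;0 0 0 0 0 -8.5;0 0 0 0 0 -8.5;0 0 0 0 0 -8.5;0 0 0 0 0 -8.5' 50|grep pos; python3 -m pendant '0 0 0 0 0 -8.5;0 0 0 0 0 -8.5;0 0 0 0 0 -8.5;0 0 0 0 0 -8.5;0 0 0 0 0 -8.5;0 0 0 0 0 -8.5;0 0 0 0 0 -8.5;0 0 0 0 0 -8.5' |grep pos;python3 -m pendant '0 0 0 0 0 0;0 0 0 0 0 0' |grep ee; python3 look.py w_bar; python3 wfit.py bar 488 4.5 117 w_bar; python3 go.py 488 4.5 -4.6 117
```

```text
ee_pos: [488.3, 5.0, 108.1]
ee_pos: [488.4, 5.0, 107.9]
ee_pos: [488.8, 5.0, 108.5]
ee_rot: [-179.9, -0.1, 114.6]
bar cost 0.05 [488.9   3. ] yaw 117.9
shift [-1.000e-01 -1.000e+00  1.133e+02] rows>= 3.0
turn [-0.1 -0.  -2.4]
pos [489.    5.  108.7] [-179.9   -0.   114.6] t 20.35 q6 -25.4
```

```bash
python3 -m pendant '0 0 0 0 0 -3.3;-1.7 -1 40 0 0 0;0 0 0 0 0 0;0 0 0 0 0 0;0 0 0 0 0 0' |grep ee; python3 look.py w_bar2; python3 wfit.py bar 488.9 3 118 w_bar w_bar2; python3 wfit.py bar 488.9 3 118 w_bar2; python3 go.py 488.9 3 -4.6 118
```

```text
ee_pos: [490.3, 3.1, 70.5]
ee_rot: [179.9, 0.0, 118.0]
bar cost 0.099 [489.1   2.7] yaw 118.1
bar cost 0.094 [489.    2.4  -1.3] yaw 118.0
bar cost 0.047 [489.    2.5] yaw 117.9
shift [ 0.7 -1.5 75.2] rows>= 2.0
turn [0.1 0.1 0. ]
pos [490.4   3.1  70.6] [1.799e+02 1.000e-01 1.180e+02] t 20.9 q6 -29.0
```

```bash
python3 -m pendant '0.7 -1.7 25 0 0 0;0 0 25 0 0 0;0 0 20 0 0 0;0 0 5 0 0 0;0 0 0 0 0 0;0 0 0 0 0 0' |egrep 'pos|force:'; python3 -m pendant '0 0 0 0 0 0;0 0 0 0 0 0;0 0 0 0 0 0;0 0 0 0 0 0;0 0 0 0 0 0;0 0 0 0 0 0;0 0 0 0 0 0' 8 25; python3 -m pendant '0 0 -20 0 0 0;0 0 -40 0 0 0;0 0 -45 0 0 0;0 0 0 0 0 0;0 0 0 0 0 0'|egrep 'pos|width'; python3 look.py g2;  python3 go.py 369 -332 100 173.7
```

```text
ee_pos: [488.7, 2.9, -4.4]
force: [1.1, -0.2, -0.5]
gripper_force: 0.0
time_s: 22.2
ee_pos: [487.5, 2.9, -5.6]
ee_rot: [180.0, -0.0, 118.1]
force: [-0.2, -1.1, 0.9]
gripper_width: 16.2
gripper_force: 25.0
ee_pos: [487.9, 2.9, 100.0]
gripper_width: 16.3
shift [-240.1 -261.5   -1.2] rows>= 8.0
turn [ -0.   -0.1 -55.6]
pos [486.7   2.9  98.8] [-179.9   -0.   118.1] t 22.75 q6 -29.1
```

Bar is held (16.3 mm). On to the bar block, stopping short to measure.

```bash
python3 -m pendant '-41 -27 0 0 0 0;-41 -27 0 0 0 0;-41 -27 0 0 0 0;-41 -27 0 0 0 0;-41 -27 0 0 0 0;-41 -27 0 0 0 0;-41 -27 0 0 0 0;0 0 0 0 0 -8' |grep pos; python3 -m pendant '0 0 0 0 0 -8;0 0 0 0 0 -8;0 0 0 0 0 -8;0 0 0 0 0 -8;0 0 0 0 0 -8;0 0 0 0 0 -7.6;0 0 0 0 0 0;0 0 0 0 0 0' |egrep 'ee|width'; python3 look.py bb; python3 wfit.py Bbar 368.5 -332.4 -6.3 bb;  python3 go.py 368.5 -332.4 60 173.7
```

```text
ee_pos: [454.3, -344.4, 96.8]
ee_pos: [455.0, -338.7, 97.7]
ee_rot: [179.9, -0.2, 173.5]
gripper_width: 15.6
Bbar cost 0.045 [ 368.5 -332.2] yaw -6.5
shift [86.8 -3.4 38.3] rows>= 2.0
turn [ 0.1 -0.1 -0.2]
pos [ 455.2 -338.9   98.1] [ 1.799e+02 -1.000e-01  1.735e+02] t 24.4 q6 -121.4
```

```bash
python3 -m pendant '40 -1.8 20 0 0 0;40 -1.8 25 0 0 0;7.8 0 20 0 0 0;0 0 0 0 0 0;0 0 0 0 0 0;0 0 0 0 0 0'|egrep 'pos|width'; python3 go.py 367.5 -332.1 -1 173.5
```

```text
ee_pos: [370.0, -334.4, 35.4]
gripper_width: 16.0
shift [ 2.8  2.1 36.4] rows>= 1.0
turn [-0.1  0.2  0.2]
pos [ 370.  -334.4   35.4] [-179.9    0.2  173.7] t 25.0 q6 -127.1
```

```bash
python3 -m pendant '1.5 -0.5 8 0 0 0;0 0 4 0 0 0;0 0 0 0 0 0;0 0 0 0 0 0'|egrep 'pos|width'; python3 go.py 367.5 -332.1 -1 173.5
```

```text
ee_pos: [366.7, -333.5, 22.2]
gripper_width: 15.7
shift [-0.6  1.5 23.2] rows>= 1.0
turn [ 0.  -0.   0.2]
pos [ 366.7 -333.5   22.2] [180.   -0.  173.7] t 25.4 q6 -127.3
```

```bash
python3 -m pendant '-0.5 1.3 7 0 0 0;0 0 7 0 0 0;0 0 5 0 0 0;0 0 3 0 0 0;0 0 1 0 0 0;0 0 0 0 0 0;0 0 0 0 0 0'
```

```text
time_s: 26.1
ee_pos: [367.4, -332.5, -0.6]
ee_rot: [-180.0, 0.0, 173.7]
force: [-1.4, -1.1, -0.3]
gripper_width: 16.0
gripper_force: 25.0
```

```bash
python3 -m pendant '0 0 0.8 0 0 0;0 0 0 0 0 0;0 0 0 0 0 0' | egrep 'force:|pos'; python3 -m pendant '0 0 0 0 0 0;0 0 0 0 0 0;0 0 0 0 0 0' 40 | egrep 'pos|width'; python3 -m pendant '0 0 -20 0 0 0;0 0 -45 0 0 0;0 0 -45 0 0 0;0 0 0 0 0 0;0 0 0 0 0 0;0 0 0 0 0 0' | egrep 'pos'; python3 look.py b_done; Z=0 python3 wfit.py bar 368.5 -332.2 173.5 b_done; Z=4 python3 wfit.py bar 368.5 -332.2 173.5 b_done; python3 go.py 639.5 -243.2 105 146.6
```

```text
ee_pos: [367.3, -332.4, -1.4]
force: [0.1, 0.2, 0.5]
gripper_force: 25.0
ee_pos: [367.3, -332.4, -1.4]
gripper_width: 37.5
ee_pos: [366.4, -331.5, 107.3]
bar cost 0.153 [ 367.3 -332.9] yaw 174.8
bar cost 0.131 [ 366.7 -333.1] yaw 174.8
shift [-261.9  117.7    1.5] rows>= 6.0
turn [ 0.1 -0.2 27.1]
pos [ 366.2 -331.4  106.9] [179.9  -0.2 173.7] t 27.35 q6 -127.2
```

```bash
for z in 8 12 16; do Z=$z python3 wfit.py bar 368.5 -332.2 173.5 b_done; done; python3 -m pendant '-44 19.6 0 0 0 0;-44 19.6 0 0 0 0;-44 19.6 0 0 0 0;-44 19.6 0 0 0 0;-44 19.6 0 0 0 0;-42 19.6 0 0 0 0;0 0 0 0 0 8.5;0 0 0 0 0 8.5' 50|grep pos; python3 -m pendant '0 0 0 0 0 8.5;0 0 0 0 0 1.6;0 0 0 0 0 0;0 0 0 0 0 0' |grep ee; python3 look.py w_cr; python3 wfit.py cross 639.5 -243.2 146.6 w_cr
```

```text
bar cost 0.116 [ 365.8 -333.2] yaw 174.7
bar cost 0.118 [ 364.8 -332.4] yaw 173.3
bar cost 0.116 [ 364.2 -332.5] yaw 173.6
ee_pos: [640.9, -242.8, 105.2]
ee_pos: [640.2, -244.3, 107.7]
ee_rot: [-180.0, -0.1, 146.7]
cross cost 0.038 [ 638.9 -244. ] yaw 147.4
```

Bar's descent to its seated height met no resistance, so it's in the cut-out. Cross stamp is at (638.9, −244.0), yaw 147.4.

```bash
python3 -m pendant '0 0 40 0 0 -0.7;0 0 0 0 0 0;0 0 0 0 0 0;0 0 0 0 0 0' |grep ee; python3 look.py w_cr2; python3 wfit.py cross 638.9 -244 147.4 w_cr w_cr2;  python3 go.py 638.9 -244 -4.8 147.4
```

```text
ee_pos: [641.5, -244.7, 70.1]
ee_rot: [180.0, 0.1, 147.3]
cross cost 0.075 [ 638.9 -244. ] yaw 147.4
cross cost 0.06 [ 639.9 -244.7   -4.2] yaw 147.4
shift [ 2.9 -0.9 75.1] rows>= 2.0
turn [ 0.   0.2 -0.1]
pos [ 641.7 -244.7   70.3] [180.    0.2 147.3] t 29.05 q6 -79.1
```

```bash
python3 -m pendant '1.5 -0.7 25 0 0 0;0 0 25 0 0 0;0 0 18 0 0 0;0 0 4 0 0 0;0 0 0 0 0 0;0 0 0 0 0 0;0 0 0 0 0 0' |egrep 'pos|force:'; python3 go.py 638.9 -244 -4.8 147.4
```

```text
ee_pos: [640.0, -244.5, -1.8]
force: [0.6, 0.3, 0.2]
gripper_force: 0.0
shift [ 1.2 -0.2  3. ] rows>= 1.0
turn [ 0.   0.2 -0.1]
pos [ 640.  -244.5   -1.8] [180.    0.2 147.3] t 29.75 q6 -79.2
```

```bash
python3 -m pendant '1 0 3 0 0 0;0 0 0 0 0 0;0 0 0 0 0 0;0 0 0 0 0 0;0 0 0 0 0 0;0 0 0 0 0 0;0 0 0 0 0 0;0 0 0 0 0 0' 8 25; python3 -m pendant '0 0 -20 0 0 0;0 0 -40 0 0 0;0 0 -45 0 0 0;0 0 0 0 0 0;0 0 0 0 0 0'|egrep 'pos|width'; python3 look.py g3;  python3 go.py 544 -220 100 143.8
```

```text
time_s: 30.55
ee_pos: [638.2, -243.5, -6.4]
ee_rot: [180.0, 0.0, 147.3]
force: [-0.1, 2.1, 0.9]
gripper_width: 15.8
gripper_force: 25.0
ee_pos: [638.6, -243.7, 99.7]
gripper_width: 15.7
shift [ 91.3 -30.9  -1.9] rows>= 2.0
turn [-0.  -0.1  3.5]
pos [ 637.5 -243.3   98. ] [-1.800e+02 -1.000e-01  1.473e+02] t 31.1 q6 -79.1
```

```bash
python3 -m pendant '41 -15 0 0 0 1.7;41 -15 0 0 0 1.8;0 0 0 0 0 0;0 0 0 0 0 0;0 0 0 0 0 0'|egrep 'ee|width'; python3 look.py bc; python3 wfit.py Bcross 468.7 -169.2 143.8 bc;  python3 go.py 468.7 -169.2 60 143.8
```

```text
ee_pos: [554.1, -223.5, 97.9]
ee_rot: [180.0, 0.0, 143.8]
gripper_width: 15.8
Bcross cost 0.01 [ 470.2 -169.7] yaw 144.1
shift [101.3  -6.8  38. ] rows>= 3.0
turn [ 0.  0. -0.]
pos [ 554.4 -223.6   98.1] [180.    0.  143.8] t 31.65 q6 -76.9
```

```bash
python3 -m pendant '33 -2 20 0 0 0;33 -2 20 0 0 0;33 -2 22 0 0 0;1.6 -0.2 5 0 0 -0.2;0 0 0 0 0 0;0 0 0 0 0 0;0 0 0 0 0 0;0 0 0 0 0 0'|egrep 'pos|width'; python3 go.py 469.5 -169.2 -2 144
```

```text
ee_pos: [470.0, -169.5, 32.1]
gripper_width: 15.6
shift [ 0.6 -0.1 34.1] rows>= 1.0
turn [ 0.   0.1 -0. ]
pos [ 470.  -169.5   32.1] [1.80e+02 1.00e-01 1.44e+02] t 32.45 q6 -75.1
```

```bash
python3 -m pendant '0.3 0 10 0 0 0;0 0 10 0 0 0;0 0 6 0 0 0;0 0 5 0 0 0;0 0 1 0 0 0;0 0 0 0 0 0;0 0 0 0 0 0;0 0 0 0 0 0'
```

```text
time_s: 33.25
ee_pos: [468.4, -168.7, -0.2]
ee_rot: [180.0, 0.0, 144.0]
force: [0.2, 0.0, -0.2]
gripper_width: 15.8
gripper_force: 25.0
```

```bash
python3 -m pendant '0 0 2 0 0 0;0 0 0 0 0 0;0 0 0 0 0 0;0 0 0 0 0 0' | egrep 'force:|pos'; python3 -m pendant '0 0 0 0 0 0;0 0 0 0 0 0;0 0 0 0 0 0' 40 | egrep 'pos|width'; python3 -m pendant '0 0 -20 0 0 0;0 0 -45 0 0 0;0 0 -45 0 0 0;0 0 0 0 0 0;0 0 0 0 0 0;0 0 0 0 0 0' | egrep 'pos'; python3 look.py c_done; for z in 0 4 16; do Z=$z python3 wfit.py cross 470.2 -169.7 144 c_done; done; python3 go.py 365 340 105 164.5
```

```text
ee_pos: [468.1, -168.6, -2.5]
force: [0.1, -0.5, -0.7]
gripper_force: 25.0
ee_pos: [468.2, -168.6, -2.4]
gripper_width: 37.0
ee_pos: [467.0, -168.1, 106.3]
cross cost 0.081 [ 469.8 -169.9] yaw 144.5
cross cost 0.068 [ 469.  -169.4] yaw 143.5
cross cost 0.067 [ 466.7 -167.5] yaw 143.9
shift [381.2 351.    2. ] rows>= 11.0
turn [ -0.   -0.2 -20.5]
pos [ 466.9 -168.1  106. ] [-180.    -0.2  144. ] t 34.6 q6 -75.1
```

Cross is in at about (469.0, −169.4). Now the triangle stamp.

```bash
python3 -m pendant '32 29 0 0 0 0;32 29 0 0 0 0;32 29 0 0 0 0;32 29 0 0 0 0;32 29 0 0 0 0;32 29 0 0 0 0;32 29 0 0 0 0;32 29 0 0 0 0' 50|grep pos; python3 -m pendant '32 29 0 0 0 0;32 29 0 0 0 0;32 29 0 0 0 0;29 32 0 0 0 0;0 0 0 0 0 -8;0 0 0 0 0 -8;0 0 0 0 0 -4.5;0 0 0 0 0 0' |grep ee; python3 -m pendant '0 0 0 0 0 0;0 0 0 0 0 0'|grep ee; python3 look.py w_tr; python3 wfit.py tri 365 340 344.5 w_tr; python3 go.py 365 340 70 164.5
```

```text
ee_pos: [396.0, 170.9, 106.2]
ee_pos: [365.6, 338.8, 105.9]
ee_rot: [-179.8, -0.1, 164.5]
ee_pos: [366.2, 339.1, 107.0]
ee_rot: [-179.9, -0.0, 164.4]
tri cost 0.071 [364.  338.9] yaw 343.3
shift [ 1.5  0.5 37.2] rows>= 1.0
turn [-0.  -0.  -0.1]
pos [366.3 339.1 107.2] [-180.    -0.   164.4] t 36.45 q6 -32.9
```

```bash
python3 -m pendant '1.5 0 38 0 0 1;0 0 0 0 0 0;0 0 0 0 0 0;0 0 0 0 0 0;0 0 0 0 0 0' |grep ee; python3 look.py w_tr2; python3 wfit.py tri 364 338.9 343.3 w_tr w_tr2;python3 wfit.py tri 364 338.9 343.3 w_tr2;  python3 go.py 364 338.9 -5.5 163.3
```

```text
ee_pos: [365.8, 340.5, 70.8]
ee_rot: [179.9, 0.1, 163.5]
tri cost 0.136 [363.9 339. ] yaw 343.4
tri cost 0.096 [362.1 339.6   8.4] yaw 343.7
tri cost 0.064 [364.  339.3] yaw 343.0
shift [ 1.3 -2.  76.2] rows>= 2.0
turn [0.1 0.1 0.2]
pos [365.7 340.3  70.7] [1.799e+02 1.000e-01 1.635e+02] t 37.0 q6 -31.9
```

```bash
python3 -m pendant '0.8 -1.2 25 0 0 0;0 0 25 0 0 0;0 0 15 0 0 0;0 0 4 0 0 0;0 0 0 0 0 0;0 0 0 0 0 0;0 0 0 0 0 0' |egrep 'pos|force:'; python3 go.py 364 338.9 -5.5 163.3
```

```text
ee_pos: [364.6, 339.5, 1.6]
force: [-0.0, -0.1, -0.7]
gripper_force: 0.0
shift [ 0.4 -0.8  7.1] rows>= 1.0
turn [0.1 0.1 0.2]
pos [364.6 339.5   1.6] [1.799e+02 1.000e-01 1.635e+02] t 37.7 q6 -31.8
```

```bash
python3 -m pendant '0 -0.5 3 0 0 0;0 0 2.5 0 0 0;0 0 0 0 0 0;0 0 0 0 0 0' |egrep 'pos|force:'; python3 -m pendant '0 0 0 0 0 0;0 0 0 0 0 0;0 0 0 0 0 0;0 0 0 0 0 0;0 0 0 0 0 0;0 0 0 0 0 0;0 0 0 0 0 0' 8 25; python3 -m pendant '0 0 -20 0 0 0;0 0 -40 0 0 0;0 0 -45 0 0 0;0 0 0 0 0 0;0 0 0 0 0 0'|egrep 'pos|width'; python3 look.py g4
python3 - <<'E'
from h import *
# triangle cut-out direction: dark pixels inside the block, scene + side
for n in('scene','side'):
    m=camera_model(n);im=cv2.cvtColor(grab_frame(n),cv2.COLOR_BGR2HSV)
    pts=[]
    c=project(n,m,[(517,450,16)])[0].astype(int)
    for v in range(c[1]-30,c[1]+30):
        for u in range(c[0]-30,c[0]+30):
            if im[v,u,2]<75: pts.append(onz(ray(n,m,(u,v)),4 if 0 else 12)[:2])
    p=np.array(pts,np.float32);p=p[np.linalg.norm(p-[517,450],axis=1)<75];a,t=cv2.minEnclosingTriangle(p);print(n,len(p),round(a),t.reshape(3,2).round(),t.reshape(3,2).mean(0).round(1))
E
python3 go.py 517 450 100 163
```

```text
ee_pos: [363.7, 338.3, -5.0]
force: [0.1, -0.9, 0.5]
gripper_force: 0.0
time_s: 38.8
ee_pos: [363.8, 338.5, -4.9]
ee_rot: [180.0, 0.0, 163.5]
force: [0.9, -0.3, 0.3]
gripper_width: 16.0
gripper_force: 25.0
ee_pos: [364.0, 338.6, 100.7]
gripper_width: 15.9
scene 301 14892 [[569. 366.]
 [405. 418.]
 [566. 549.]] [513.3 444.2]
side 96 7210 [[582. 385.]
 [474. 384.]
 [486. 517.]] [513.9 428.6]
shift [-115.9  151.8   -2.2] rows>= 4.0
turn [-0.2 -0.1  0.5]
pos [362.7 337.4  98.5] [-1.798e+02 -1.000e-01  1.635e+02] t 39.45 q6 -31.9
```

Triangle held (15.9 mm). Moving to view its block from the +x side.

```bash
python3 -m pendant '-33.5 29 0 0 0 0;-33.5 29 0 0 0 0;-33.5 29 0 0 0 0;-33.5 29 0 0 0 0;-33.5 29 0 0 0 0;-33.5 29 0 0 0 0;0 0 0 0 0 -7.5;0 0 0 0 0 -7.3'|grep pos; python3 -m pendant '0 0 0 0 0 0;0 0 0 0 0 0;0 0 0 0 0 0'|egrep 'ee|width'; python3 look.py bt; python3 wfit.py Btri 503.7 451.3 -1.7 bt; python3 wfit.py Btri 527.7 450 178.6 bt
python3 - <<'E'
from h import *
import pickle
m,im=pickle.load(open('bt.pkl','rb'))
c=project('wrist',m,[(517,450,16)])[0].astype(int);x0,y0=c-70;y0=max(y0,0)
a=cv2.resize(im[y0:y0+140,x0:x0+140],(400,400),interpolation=cv2.INTER_CUBIC)
D=[a]
for t,p in [('d_done',(687,0,20)),('b_done',(368,-332,20)),('c_done',(469,-169,20))]:
    m2,i2=pickle.load(open(t+'.pkl','rb'));c=project('wrist',m2,[p])[0].astype(int);q=np.clip(c-70,0,None);print(t,q);D.append(cv2.resize(i2[q[1]:q[1]+140,q[0]:q[0]+140],(400,400),interpolation=cv2.INTER_CUBIC))
cv2.imwrite('pics/bt4.png',cv2.resize(np.vstack([np.hstack(D[:2]),np.hstack(D[2:])]),(600,600),interpolation=cv2.INTER_AREA));print('bt crop',x0,y0,'scale',300/140)
E
```

```text
ee_pos: [606.2, 447.5, 95.8]
ee_pos: [605.5, 447.8, 99.4]
ee_rot: [-180.0, -0.1, 178.2]
gripper_width: 15.8
Btri cost 0.011 [503.8 446.1] yaw -0.3
Btri cost 0.011 [527.8 445.9] yaw 179.6
d_done [184 115]
b_done [184 118]
c_done [184 119]
bt crop 183 27 scale 2.142857142857143
```

View pics/bt4.png

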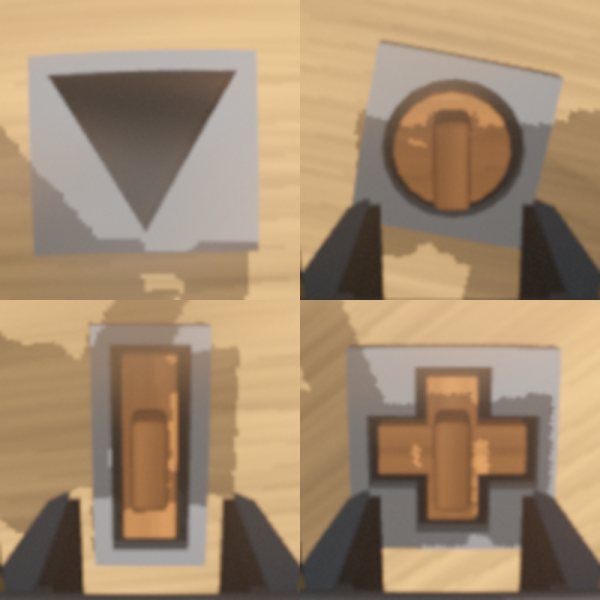

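All three seated stamps have dark gaps all round. The triangle block (top left) shows its corners at crop (48,75), (237,71) and apex (146,231), pointing to world +x. I'll verify the corners.

```bash
python3 - <<'E'
from h import *
import pickle
m,_=pickle.load(open('bt.pkl','rb'))
v=np.array([onz(ray('wrist',m,(np.array(p)+.5)/(300/140)-.5+[183,27]),16) for p in [(48,75),(237,71),(146,231)]]);print(v.round(1),v.mean(0).round(1))
d=v[2]-v[:2].mean(0);print('yaw',np.degrees(np.arctan2(d[1],d[0])).round(1))
E
python3 go.py 503.8 446.1 60 179.9
```

```text
[[480.1 404.7  16. ]
 [481.2 488.4  16. ]
 [552.8 445.9  16. ]] [504.7 446.4  16. ]
yaw -0.5
shift [101.7  -5.   39.9] rows>= 3.0
turn [-0.  -0.  -1.7]
pos [605.6 447.9  99.8] [-180.    -0.   178.2] t 40.6 q6 -52.6
```

```bash
python3 -m pendant '0 0 0 0 0 -1.5;34 -0.7 20 0 0 0;34 -0.7 20 0 0 0;33.3 -0.8 24 0 0 0;0 0 0 0 0 0;0 0 0 0 0 0;0 0 0 0 0 0;0 0 0 0 0 0'|egrep 'ee|width'; python3 go.py 504.3 446.2 -1 179.8
```

```text
ee_pos: [506.6, 447.0, 37.4]
ee_rot: [179.9, 0.2, 179.7]
gripper_width: 16.0
shift [ 2.4 -0.9 38.4] rows>= 1.0
turn [ 0.1  0.2 -0.1]
pos [506.6 447.   37.4] [179.9   0.2 179.7] t 41.4 q6 -49.3
```

```bash
python3 -m pendant '1.2 -0.3 9 0 0 0;0 0 4 0 0 0;0 0 0 0 0 0;0 0 0 0 0 0;0 0 0 0 0 0'|egrep 'ee|width'; python3 go.py 504.3 446.2 -1 179.8
```

```text
ee_pos: [503.6, 446.1, 23.2]
ee_rot: [180.0, 0.0, 179.8]
gripper_width: 15.6
shift [-0.7  0.1 24.2] rows>= 1.0
turn [ 0.  0. -0.]
pos [503.6 446.1  23.2] [180.    0.  179.8] t 41.9 q6 -49.2
```

```bash
python3 -m pendant '-0.3 0 8 0 0 0;0 0 7 0 0 0;0 0 5 0 0 0;0 0 3 0 0 0;0 0 0 0 0 0;0 0 0 0 0 0;0 0 0 0 0 0'; python3 go.py 504.3 446.2 -0.7 179.8
```

```text
time_s: 42.6
ee_pos: [503.8, 446.0, 0.2]
ee_rot: [180.0, 0.0, 179.8]
force: [-0.6, 0.1, 0.1]
gripper_width: 15.7
gripper_force: 25.0
shift [-0.5  0.2  0.9] rows>= 1.0
turn [ 0.  0. -0.]
pos [5.038e+02 4.460e+02 2.000e-01] [180.    0.  179.8] t 42.6 q6 -49.2
```

```bash
python3 -m pendant '0 0 0.9 0 0 0;0 0 0 0 0 0;0 0 0 0 0 0' | egrep 'force:|pos'; python3 -m pendant '0 0 0 0 0 0;0 0 0 0 0 0;0 0 0 0 0 0' 40 | egrep 'pos|width'; python3 -m pendant '0 0 -20 0 0 0;0 0 -45 0 0 0;0 0 -45 0 0 0;0 0 0 0 0 0;0 0 0 0 0 0;0 0 0 0 0 0' | egrep 'pos'; python3 look.py t_done
python3 - <<'E'
from h import *
import pickle
m2,i2=pickle.load(open('t_done.pkl','rb'));c=project('wrist',m2,[(504,446,20)])[0].astype(int);q=np.clip(c-70,0,None)
a=cv2.resize(i2[q[1]:q[1]+140,q[0]:q[0]+140],(350,350),interpolation=cv2.INTER_CUBIC)
s=cv2.resize(grab_frame('scene')[90:305,60:470],(450,236),interpolation=cv2.INTER_CUBIC)
s2=cv2.resize(grab_frame('side')[120:340,140:360],(450,364),interpolation=cv2.INTER_CUBIC)
o=np.zeros((600,800,3),np.uint8);o[:350,:350]=a;o[:236,350:]=s;o[236:,350:]=s2
cv2.imwrite('pics/final.png',o)
E
```

```text
ee_pos: [503.7, 445.9, -0.8]
force: [0.6, -0.3, -0.9]
gripper_force: 25.0
ee_pos: [503.8, 446.0, -0.7]
gripper_width: 37.0
ee_pos: [502.9, 445.2, 107.8]
```

View pics/final.png

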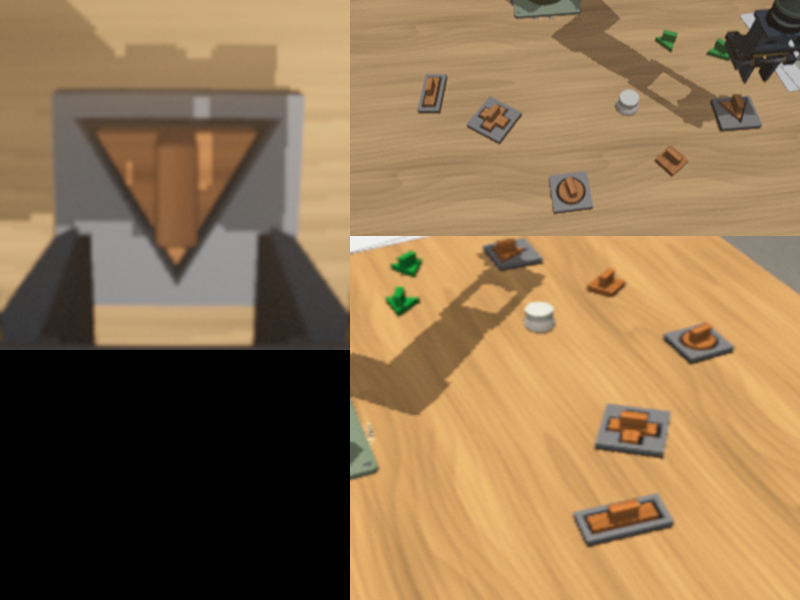

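The triangle at (178,180) sits inside its cut-out with a dark gap all round. The scene and side crops show all four stamps in their blocks, with the square stamp, jar and green look-alikes where they were.

```bash
python3 -c "
from workcell import *
print(job_done())"
```

```text
the job is handed in; nothing more can be done
None
```

The disc, bar, cross and triangle stamps are in their own blocks, flat and handle up, the square stamp and glaze jar were left untouched, and the job was handed in at about 44 s of the 128 s limit.

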